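Turn a print-drying frame picture-down through the twisted turn-over chute

TASK

The frame on the deck at the foot of the turn-over chute has already been turned: lay it flat, picture-down as it is, in one bay of the drying rack. Then take the frame lying picture-up in the white tray, set it on the tongue at the top of the chute and let it slide through by itself so that it comes out picture-down on the deck, and lay it, still picture-down and flat, in the other bay. Leave the album, jar, spray bottle and brush where they are.

Things in the scene. Friction and masses are not known exactly. Their poses are not given: they have to be found in the camera images.
- turner: Turn-over chute, fixed on the table: eight slick metal rods twisted half a turn round a sloping axis, a yellow strip along one pair, tied by three blue hoops, on legs on a grey base plate 395 x 90 x 8 mm; 435 mm long, 305 mm tall, 90 mm wide. Origin on the table; x level, pointing downhill from mouth to deck; y across; z up. A frame let go on the top tongue slides through in under 1 s and comes out picture-down on the deck.
- chute_mouth (a point): On the tongue (two 6 mm rods at y = +-20 mm, open above and beside, 40 degrees down towards the chute's +x): where a frame's centre (mid thickness) belongs when let go, picture up, 72 mm side downhill. In the chute's frame x -182, y 0, z 280 mm. Side rods start 26 mm further down the slope, flared to y = +-41; upper rods 38 mm further. The tongue ends 44 mm uphill.
- chute_mid (a point): Middle of the twist, on the slot's axis: x -32, y 0, z 169 mm in the chute's frame. The slot is 62 mm wide and 33 mm high inside; it turns half a turn in 250 mm of slope at 40 degrees, then bends to the 12 degrees of the deck.
- chute_deck (a point): Centre (mid thickness) of a frame resting on the deck at the foot: x 170, y 0, z 38 mm in the chute's frame. The deck is two rods at y = +-20 mm, 12 degrees down towards +x, tops 25 mm above the base; a black stop 46 mm wide and 12 mm higher than the frame's centre ends it. Side rods end 20 mm and upper rods 55 mm uphill of this point. Frames may rest some mm uphill, some degrees askew.
- print_frame: The frame to turn, lying picture-up in the white tray: blue rigid plastic print-drying frame 72 x 56 x 10 mm with cut corners, about 70 g. Origin at its centre (mid thickness); x along the 72 mm side, y along the 56 mm side, z out of the picture side (reddish photograph with a white border; the other side is grey mesh).
- turned_frame: The frame already turned, at the start picture-down on the chute's deck, its long side downhill: same make and size as print_frame (72 x 56 x 10 mm, about 70 g), same axes, so its z points down; a greenish photograph is underneath and the grey mesh is up.
- rack: Drying rack fixed on the table: wooden-rimmed tray 112 (x) x 280 (y) x 14 mm with a white meshed floor 6 mm above the table and a cross-bar that makes two bays, each 96 (x) x 128 (y) mm inside; rims and bar 8 mm wide, 8 mm above the floor. Origin under its centre, on the table.
- bay_left (a point): Centre of the rack's left bay (at the rack's +y), on its floor, 6 mm above the table; axes as the rack's.
- bay_right (a point): Centre of the rack's right bay (at the rack's -y), on its floor, 6 mm above the table; axes as the rack's.
- tray: White plastic tray fixed on the table, 200 (x) x 260 (y) x 28 mm outside, walls and floor 4 mm thick. Origin under its centre. It holds print_frame on one half and the album on the other.
- album: Bystander: small damaged brown album lying in the tray, 100 (x) x 72 (y) x 26 mm. Origin at the centre of its underside.
- jar: Bystander: amber jar with red screw cap, 60 mm across, 85 mm tall, near the foot of the chute. Origin at the centre of its underside.
- spray_bottle: Bystander: clear spray bottle with blue trigger head, 66 mm across, 190 mm tall, behind the tray. Origin at the centre of its underside.
- brush: Bystander: flat brush 170 mm long lying along its x between tray and rack, under 30 mm high. Origin at its underside, near the middle.
Things that resemble listed ones, but are neither listed nor needed, are in the scene too. What is shaped like the print_frame but yellow is not meant.

How it is judged:
On the way, in this order (a step that is already met when the one before it is completed fails the run):
1. the turned frame lies released, picture-down and flat in a bay of the rack (((x of turned_frame in the frame of bay_left between -0.03 and 0.03 m and y of turned_frame in the frame of bay_left between -0.045 and 0.045 m and z of turned_frame in the frame of bay_left below 0.009 m and angle between turned_frame's own z axis and vertical above 3.04 rad) or (x of turned_frame in the frame of bay_right between -0.03 and 0.03 m and y of turned_frame in the frame of bay_right between -0.045 and 0.045 m and z of turned_frame in the frame of bay_right below 0.009 m and angle between turned_frame's own z axis and vertical above 3.04 rad)) and contact force between the fingers and turned_frame below 0.05 N and linear speed of turned_frame below 0.02 m/s), for 0.2 s.
2. the other frame, let go, passes the middle of the chute's twist (distance between print_frame and chute_mid below 0.045 m and contact force between the fingers and print_frame below 0.05 N).
3. that frame has come to rest picture-down on the chute's deck (distance between print_frame and chute_deck below 0.03 m and angle between print_frame's own z axis and vertical above 2.8 rad and linear speed of print_frame below 0.05 m/s), for 0.1 s.
At the end, for the whole second after the job is handed in: Both frames lie released and at rest in the rack, one in each bay, picture-down (z axis within 0.1 rad of straight down) and flat on the bay's floor (centre less than 9 mm above it, within 30 mm in x and 45 mm in y of the bay's centre) (((x of print_frame in the frame of bay_left between -0.03 and 0.03 m and y of print_frame in the frame of bay_left between -0.045 and 0.045 m and z of print_frame in the frame of bay_left below 0.009 m and angle between each of print_frame, turned_frame's own z axis and vertical above 3.04 rad and x of turned_frame in the frame of bay_right between -0.03 and 0.03 m and y of turned_frame in the frame of bay_right between -0.045 and 0.045 m and z of turned_frame in the frame of bay_right below 0.009 m) or (x of print_frame in the frame of bay_right between -0.03 and 0.03 m and y of print_frame in the frame of bay_right between -0.045 and 0.045 m and z of print_frame in the frame of bay_right below 0.009 m and angle between each of print_frame, turned_frame's own z axis and vertical above 3.04 rad and x of turned_frame in the frame of bay_left between -0.03 and 0.03 m and y of turned_frame in the frame of bay_left between -0.045 and 0.045 m and z of turned_frame in the frame of bay_left below 0.009 m)) and contact force between the fingers and print_frame below 0.05 N and linear speed of each of print_frame, turned_frame below 0.02 m/s and contact force between the fingers and turned_frame below 0.05 N); the robot touches nothing.
It fails at once if the album is moved by more than 25 mm or tipped over (distance of album from where it was at the start of the episode above 0.025 m or angle between album's own z axis and vertical above 0.5 rad).
It fails at once if the jar is moved by more than 25 mm or tipped over (distance of jar from where it was at the start of the episode above 0.025 m or angle between jar's own z axis and vertical above 0.5 rad).
It fails at once if the spray bottle is moved by more than 25 mm or tipped over (distance of spray_bottle from where it was at the start of the episode above 0.025 m or angle between spray_bottle's own z axis and vertical above 0.5 rad).
It fails at once if the brush is moved by more than 25 mm or tipped over (distance of brush from where it was at the start of the episode above 0.025 m).
It also fails if it takes over 72 s, if anything falls off the work surface, if the arm or the gripper's body presses on something with over 40 N, if the wrist force passes 120 N, or if a joint passes its speed limit or range.

ROBOT

A 6-joint arm with a two-finger parallel gripper is mounted at the origin on the work surface. World frame = base frame: x ahead of the robot, y to its left, z up, the work surface at z = 0. Lengths are in m, angles in rad, forces in N, time in s.
With the tool pointing down it reaches from about 0.325 to 0.775 m from the base axis. Payload 5.5 kg.
Tool frame: the origin (TCP) lies at the very end of the fingers, on their centre line; the grasp point (between the pads) lies 19 mm behind it; z points along the fingers, y is the direction in which the jaws open and shut (so a half turn about z gives the same grasp; the last joint's range is limited). The gripper opens to 88 mm and grips with 3 to 60 N. Pads are 20 mm wide; open, the fingers measure 115 mm over their backs; the gripper's body (75 mm by 178 mm) begins 61 mm behind the grasp point.
Start: joints at [-1.179, 0.091, 1.231, -0, 1.82, -0.057], TCP at [0.26, -0.541, 0.223] pointing down, gripper open.
Joint ranges: [-2.87, 2.87], [-0.86, 2.18], [0.17, 2.46], [-1.51, 4.65], [0.06, 2.69], [-2.65, 2.65]. Speed limits (rad/s): [2.57, 2.57, 3.01, 3.14, 3.14, 3.14].

INTERFACE

Orientations are given as a unit quaternion [x, y, z, w].
In Python, from plant import env, camera, masks_of, place_of gives the robot as it stands.
- The arm moves only by the shell command python3 -m inch 'ROWS' [FORCE]. ROWS is JSON, a list of rows, each a list of 7 numbers: the closure, from -1 (fully open) to 1 (shut), then the shift along the tool's x, y, z in mm, then the turn, a rotation vector about the tool's x, y, z in rad. In form: [[gripper, tx, ty, tz, wx, wy, wz], ...]. A call has 1 to 12 rows; each row shifts and turns the pose as measured when the row begins, along the tool's axes as they then stand; what a row does not reach is not made up. A row lasts 1/8 s, in which the tool goes at most 62.5 mm and 10.7 degrees, less where a joint would pass 70% of its speed; a pose out of reach is approached as far as the arm can. A call with a gripper value outside its range is refused whole. The fingers move at their own pace and stop on an object; FORCE is the grip in N (left out, the last holds). Time passes only in rows, so rows that do not move let the fingers close. It gives the time, the measured TCP pose, the force and the opening at its end, in the units of the state.
- env.get_state(): the state, without advancing time (a new reading comes with each control period).
- camera(name): name is "scene" or "top"; returns a dict with "img" (400x640x3 uint8, red, green, blue), "camera_matrix" (3x3 intrinsics, pixels), "pose" (4x4, takes a point from camera to world coordinates). Camera axes: x right, y down, z forward; pixel columns grow to the right and rows downward; lengths in m; the calibration is good to about 2 mm. A picture is of the moment at which its call begins. There is no depth.
- env.hand_in(): hands the job in, once; it reports no verdict.
Trained networks look in the newest picture that a camera, given by its name, has taken for a name from the list of things; names that differ only in an ending like _2 or _b are one class to them, and where a whole thing is asked for, a point or a joint stands for the part that bears it (a point fixed in the world has none). Each returns a list of dicts, best first, with "conf" (0 to 1); they miss things now and then, are a little off and sometimes report something else, mostly with a low value. They report only what shows in the picture. A call takes as long as a camera call. They do not tell look-alikes from the thing itself.
- masks_of(query, camera): "region" (400x640 bool, what is visible of it).
- place_of(query, camera): "point" ([x, y, z] in m, in the coordinates of the camera as it stood for that picture, good to about 4 mm: a listed point, or the origin of a listed thing).
The state is a dict: "t": time; "joint_positions": joint angles; "joint_velocities": joint speeds; "effort": joint torques, N m; "tool_pos": TCP position; "eef_rot": TCP orientation; "ft_force": force on the tool from outside, world axes, zero at the start; "moment": the same for the moment, N m; "gripper_width": finger opening in m.
Only numpy, scipy, OpenCV 4.12 (cv2) and the standard library are available. Lean on these libraries where they do the work, as an engineer would, in place of code of your own. Each camera call takes 0.05 s, during which the arm holds its last target.

## Working session

There is one attempt and no reset: what is moved stays moved. The work goes in short steps, Python scripts to look and compute and a shell command to move; the robot and the scene stay as the last step left them, time stands still between calls to the robot, and variables do not carry over. Pictures are saved under pics/ and viewed, and the job is handed in when it is done.

```bash
ls; mkdir -p pics; cat > h.py <<'E'
import numpy as np, cv2
from plant import env, camera, masks_of, place_of
from scipy.spatial.transform import Rotation as R
def snap(cam,name,crop=None,scale=1):
    c=camera(cam); im=c["img"][:,:,::-1].copy()
    if crop: x0,y0,x1,y1=crop; im=im[y0:y1,x0:x1]
    if scale!=1: im=cv2.resize(im,None,fx=scale,fy=scale,interpolation=cv2.INTER_CUBIC)
    cv2.imwrite("pics/"+name,im); return c
def w(c,p): return (c["pose"]@np.r_[p,1])[:3]
def proj(c,P):
    q=np.linalg.inv(c["pose"])@np.r_[P,1]; u=c["camera_matrix"]@q[:3]; return u[:2]/u[2]
def ray(c,uv,z):
    d=c["pose"][:3,:3]@np.linalg.solve(c["camera_matrix"],np.r_[uv,1]); o=c["pose"][:3,3]
    return o+d*(z-o[2])/d[2]
E
python3 - <<'E'
from h import *
for cam in("scene","top"):
    c=snap(cam,cam+"0.png")
    print(cam,c["pose"].round(3).tolist(),c["camera_matrix"].round(1).tolist())
    for q in["turner","chute_mouth","chute_mid","chute_deck","print_frame","turned_frame","rack","bay_left","bay_right","tray","album","jar","spray_bottle","brush"]:
        for r in place_of(q,cam)[:3]:
            P=w(c,r["point"]);print(q,round(r["conf"],2),P.round(3),proj(c,P).round(0))
s=env.get_state();print(s)
E
```

```text
pics
scene [[0.611, 0.543, -0.576, 1.148], [0.791, -0.438, 0.427, -0.515], [-0.021, -0.717, -0.697, 1.019], [0.0, 0.0, 0.0, 1.0]] [[370.2, 0.0, 321.8], [0.0, 370.2, 200.9], [0.0, 0.0, 1.0]]
turner 0.98 [ 0.602 -0.084 -0.002] [330. 276.]
turner 0.75 [ 0.534 -0.435 -0.002] [224. 323.]
chute_mouth 0.55 [0.614 0.099 0.281] [381. 191.]
chute_mid 0.83 [ 0.603 -0.054  0.169] [338. 238.]
chute_mid 0.43 [ 0.601 -0.082 -0.003] [331. 276.]
chute_deck 0.85 [ 0.587 -0.254  0.037] [283. 295.]
print_frame 0.43 [0.468 0.277 0.006] [382. 203.]
print_frame 0.43 [0.276 0.251 0.003] [344. 181.]
print_frame 0.29 [ 0.588 -0.257  0.04 ] [283. 295.]
turned_frame 0.82 [ 0.59  -0.246  0.034] [286. 295.]
rack 0.8 [ 0.426 -0.142 -0.004] [286. 252.]
rack 0.61 [0.658 0.244 0.002] [412. 238.]
bay_left 0.88 [ 0.427 -0.077  0.006] [301. 241.]
bay_left 0.55 [ 0.423 -0.213  0.004] [268. 260.]
bay_right 0.75 [0.466 0.276 0.009] [381. 203.]
bay_right 0.68 [ 0.422 -0.209  0.002] [268. 260.]
tray 0.82 [ 0.48   0.337 -0.004] [394. 200.]
album 0.77 [0.491 0.403 0.003] [408. 193.]
jar 0.89 [ 0.539 -0.438 -0.005] [224. 325.]

[... 1229 characters left out ...]
 218.]
{'t': 1.5, 'joint_positions': array([-1.17870312e+00,  9.11055856e-02,  1.23069617e+00, -4.76235249e-06,
        1.81979541e+00, -5.66624417e-02]), 'joint_velocities': array([-0.00053136,  0.00131932,  0.00056762, -0.00038357,  0.00010505,
       -0.00076878]), 'effort': array([ 2.95623640e-04, -4.46185756e+01, -4.06498611e+01,  6.98623178e-02,
        1.95135211e-02, -1.95330318e-05]), 'tool_pos': array([ 0.26033047, -0.54059973,  0.22263003]), 'eef_rot': array([ 9.74932860e-01,  2.22499253e-01, -2.65235779e-06, -1.84149234e-06]), 'ft_force': array([-0.55700077,  0.31609629, -0.07102409]), 'moment': array([ 0.05177077, -0.0372672 , -0.00469338]), 'gripper_width': 0.08793426112691359}
```

View images.

View pics/scene0.png

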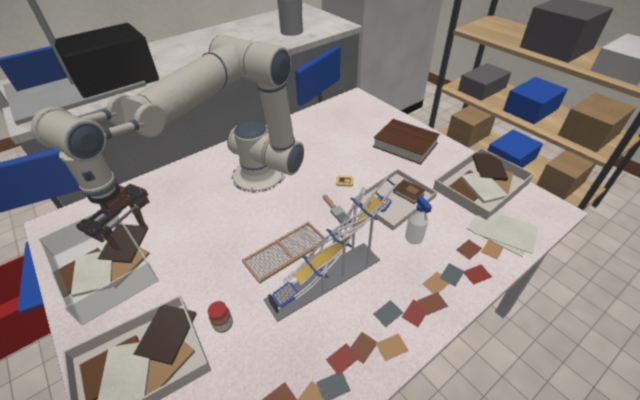

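View pics/top0.png

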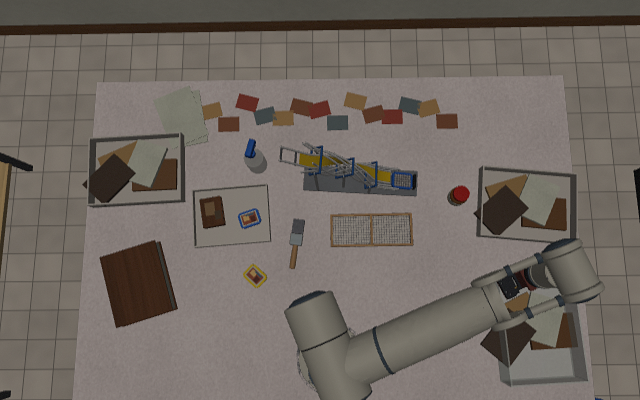

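```bash
python3 - <<'E'
import cv2,numpy as np
t=cv2.imread("pics/top0.png")
a=cv2.resize(t[140:215,280:450],None,fx=4.5,fy=4.5,interpolation=cv2.INTER_CUBIC)
cv2.imwrite("pics/deck0.png",a)
b=cv2.resize(t[180:300,190:310],None,fx=4.5,fy=4.5,interpolation=cv2.INTER_CUBIC)
cv2.imwrite("pics/tray0.png",b)
E
```

```text
(no output)
```

View pics/deck0.png

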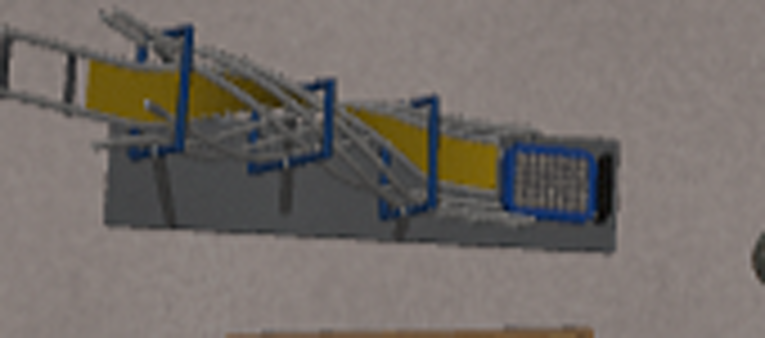

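View pics/tray0.png

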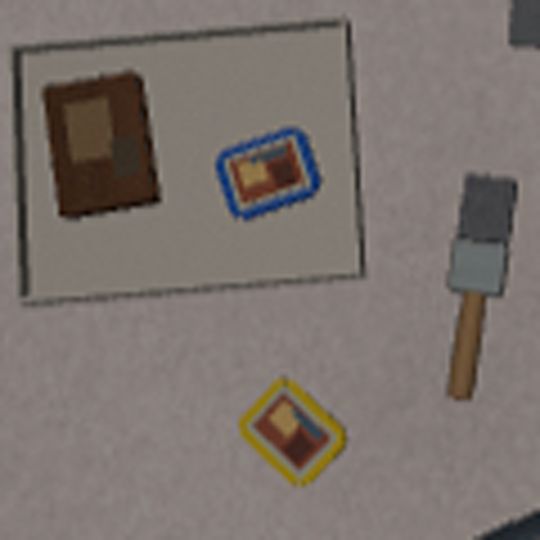

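The lookalikes are:
- Blue frame with grey mesh up, on the deck, top (403,181). This is turned_frame.
- Blue frame, picture up, in the tray, top (249,218). This is print_frame.
- Yellow frame at top (255,276). This is the decoy.

The close crops confirm these choices. The chute mouth is on the left at top (285,156), and the deck and black stop are on the right at (415,181).

```bash
cat > fit.py <<'E'
from h import *
import pickle
c=camera("top");
def rect(c,zf,box,name):
    im=c["img"].astype(int); m=(im[...,2]>im[...,0]+35)&(im[...,2]>60)
    x0,y0,x1,y1=box; mm=np.zeros(m.shape,np.uint8); mm[y0:y1,x0:x1]=m[y0:y1,x0:x1]
    v,u=np.nonzero(mm); P=np.array([ray(c,(a,b),zf)[:2] for a,b in zip(u,v)])
    r=cv2.minAreaRect((P*1000).astype(np.float32)); bp=cv2.boxPoints(r)
    print(name,len(u),"ctr",np.round(r[0],1),"size",np.round(r[1],1),"ang",round(r[2],1))
    for k in range(2):
        d=bp[k+1]-bp[k];print("  side",np.linalg.norm(d).round(1),"yaw",np.degrees(np.arctan2(d[1],d[0])).round(1)%180)
E
python3 - <<'E'
from fit import *
rect(c,0.014,(232,200,268,235),"print")
rect(c,0.043,(392,168,418,195),"turned")
for q in["rack","bay_left","bay_right","chute_mouth","chute_mid","chute_deck","tray"]:
    for r in place_of(q,"top")[:1]: print(q,w(c,r["point"]).round(4))
# turner base corners (crop /4.5 + (280,140)), top of base z=.008
for p in [(105,225),(615,252),(620,142)]:
    uv=np.array(p)/4.5-0.4+np.array([280,140]); print("base",ray(c,uv,0.008).round(4))
m=masks_of("rack","top")[0]["region"]; v,u=np.nonzero(m)
P=np.array([ray(c,(a,b),.014)[:2] for a,b in zip(u,v)])*1000
r=cv2.minAreaRect(P.astype(np.float32));print("rack",r)
E
```

```text
print 115 ctr [465.3 277.4] size [54.2 71.6] ang 18.1
  side 71.6 yaw 108.1
  side 54.2 yaw 18.1
turned 127 ctr [ 585.8 -245.9] size [69.3 57.6] ang 82.0
  side 57.6 yaw 172.0
  side 69.3 yaw 82.0
rack [ 0.4205 -0.1413 -0.002 ]
bay_left [ 0.4227 -0.0678  0.0046]
bay_right [ 0.4238 -0.2072  0.0063]
chute_mouth [0.6108 0.1    0.2789]
chute_mid [ 0.601  -0.0465  0.1686]
chute_deck [ 0.5855 -0.2485  0.0424]
tray [ 0.4778  0.3372 -0.0024]
base [0.564  0.0926 0.008 ]
base [ 0.5377 -0.2993  0.008 ]
base [ 0.6244 -0.3067  0.008 ]
rack ((420.20233154296875, -142.72276306152344), (111.8567886352539, 278.9458312988281), 0.6738730072975159)
```

```bash
cat > plan.py <<'E'
from h import *
CH=np.radians(-94.1)
cx=np.array([np.cos(CH),np.sin(CH),0]);cy=np.array([-np.sin(CH),np.cos(CH),0])
DECK=np.array([.586,-.2505,.038]);ORI=DECK-.170*cx-[0,0,.038]
def chute(p): return ORI+p[0]*cx+p[1]*cy+np.array([0,0,p[2]])
def Rz(yaw): # tool down, tool x at yaw
    a=np.radians(yaw);x=np.array([np.cos(a),np.sin(a),0]);z=np.array([0,0,-1.]);return np.c_[x,np.cross(z,x),z]
def Rslope(deg,flip=False):
    a=np.radians(deg);z=-np.sin(a)*cx-np.array([0,0,np.cos(a)]);x=-np.cos(a)*cx+np.array([0,0,np.sin(a)])
    if flip:x=-x
    return np.c_[x,np.cross(z,x),z]
def plan(P,Rt,n=None,start=None):
    s=env.get_state();p=np.array(s["tool_pos"]) if start is None else start[0]
    Rc=R.from_quat(s["eef_rot"]).as_matrix() if start is None else start[1]
    rv=R.from_matrix(Rc.T@Rt).as_rotvec();d=np.array(P)-p
    k=n or int(np.ceil(max(np.linalg.norm(d)/.045,np.linalg.norm(rv)/.16,1)))
    print("t",round(s["t"],2),"pos",p.round(4),"dist",np.linalg.norm(d).round(4),"rv",rv.round(3),"q",np.round(s["joint_positions"],2),"w",round(s["gripper_width"],4),"F",np.round(s["ft_force"],1))
    for i in range(k):
        Ri=Rc@R.from_rotvec(rv*i/k).as_matrix()
        print(" ",(Ri.T@d/k*1000).round(1).tolist(),(rv/k).round(3).tolist())
E
python3 - <<'E'
from plan import *
print(chute([-.182,0,.28]))
F=np.array([.586,-.246,.0385]);Rt=Rslope(12)
print("above");plan(F-Rt[:,2]*.10,Rt)
E
```

```text
[0.6111671  0.10059916 0.28      ]
above
t 1.95 pos [ 0.2603 -0.5406  0.2226] dist 0.4331 rv [ 0.11   0.19  -1.046] q [-1.18  0.09  1.23  0.    1.82 -0.06] w 0.0875 F [-0.6 -0.  -1.1]
  [41.1, -10.6, 8.6] [0.011, 0.019, -0.105]
  [41.8, -6.2, 9.5] [0.011, 0.019, -0.105]
  [42.0, -1.7, 10.3] [0.011, 0.019, -0.105]
  [41.8, 2.8, 11.1] [0.011, 0.019, -0.105]
  [41.0, 7.3, 11.9] [0.011, 0.019, -0.105]
  [39.8, 11.7, 12.5] [0.011, 0.019, -0.105]
  [38.1, 15.9, 13.1] [0.011, 0.019, -0.105]
  [36.0, 19.9, 13.6] [0.011, 0.019, -0.105]
  [33.4, 23.7, 14.0] [0.011, 0.019, -0.105]
  [30.5, 27.2, 14.4] [0.011, 0.019, -0.105]
```

```bash
python3 -m inch '[[-1,41,-11,0,0.01,0.02,-0.105],[-1,42,-6,0,0.01,0.02,-0.105],[-1,42,-2,0,0.01,0.02,-0.105],[-1,42,3,0,0.01,0.02,-0.105],[-1,41,7,0,0.01,0.02,-0.105],[-1,40,12,0,0.01,0.02,-0.105],[-1,38,16,0,0.01,0.02,-0.105],[-1,36,20,0,0.01,0.02,-0.105],[-1,33,24,0,0.01,0.02,-0.105],[-1,30,27,0,0.01,0.02,-0.105]]' 20; python3 - <<'E'
from plan import *
F=np.array([.586,-.246,.0385]);Rt=Rslope(12)
plan(F-Rt[:,2]*.08,Rt)
E
```

```text
t: 3.2
tool_pos: [0.585, -0.2683, 0.2582]
eef_rot: [0.716, 0.689, 0.084, -0.069]
ft_force: [0.4, 0.6, 0.4]
gripper_width: 0.0876
t 3.2 pos [ 0.585  -0.2683  0.2582] dist 0.1416 rv [ 0.01  -0.009  0.034] q [-0.59  0.3   0.95  0.21  1.99 -0.47] w 0.0876 F [0.4 0.6 0.4]
  [-6.3, -0.7, 34.8] [0.003, -0.002, 0.008]
  [-6.2, -0.6, 34.8] [0.003, -0.002, 0.008]
  [-6.1, -0.4, 34.9] [0.003, -0.002, 0.008]
  [-6.0, -0.3, 34.9] [0.003, -0.002, 0.008]
```

```bash
python3 -m inch '[[-1,-6,-1,35,0.003,-0.002,0.009],[-1,-6,0,35,0.003,-0.002,0.009],[-1,-6,0,35,0.003,-0.002,0.009],[-1,-6,0,35,0.003,-0.002,0.009],[-1,0,0,0,0,0,0]]'; python3 - <<'E'
from plan import *
F=np.array([.586,-.246,.0385]);Rt=Rslope(12)
plan(F+Rt[:,2]*.005,Rt)
c=snap("scene","s1.png",(220,220,360,325),5)
for r in place_of("turned_frame","scene")[:1]:print(r["conf"],w(c,r["point"]).round(4))
E
```

```text
t: 3.82
tool_pos: [0.589, -0.2592, 0.1127]
eef_rot: [0.727, 0.679, 0.076, -0.072]
ft_force: [-0.7, 0.8, 0.5]
gripper_width: 0.0878
t 3.83 pos [ 0.589  -0.2592  0.1127] dist 0.0804 rv [-0.001  0.     0.003] q [-0.57  0.29  1.21  0.19  1.74 -0.48] w 0.0878 F [-0.7  0.8  0.5]
  [-1.4, -1.9, 40.1] [-0.001, 0.0, 0.002]
  [-1.4, -1.9, 40.1] [-0.001, 0.0, 0.002]
0.63 [ 0.5883 -0.2452  0.0348]
```

View pics/s1.png

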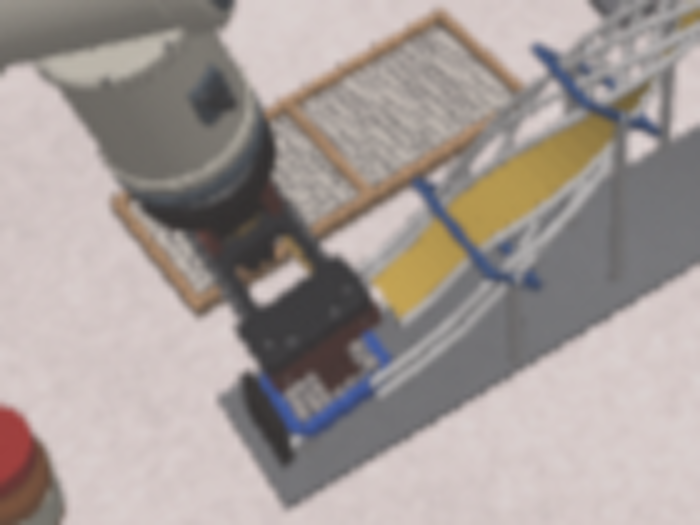

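The frame sits on the deck with its mesh up, at crop (320,380). The side rods end just uphill of it, at (375,380). I'll grasp about 4 mm downhill of its centre.

```bash
python3 -m inch '[[-1,-3,-2,30,0,0,0.002],[-1,-3,-2,30,0,0,0],[-1,0,0,19,0,0,0]]'; python3 - <<'E'
from plan import *
F=np.array([.586,-.250,.038]);Rt=Rslope(12)
plan(F+Rt[:,2]*.005,Rt)
c=snap("scene","s2.png",(220,220,360,325),5)
E
```

```text
t: 4.3
tool_pos: [0.5928, -0.2533, 0.0484]
eef_rot: [0.727, 0.679, 0.08, -0.06]
ft_force: [0.7, 0.2, 0.1]
gripper_width: 0.0878
t 4.3 pos [ 0.5928 -0.2533  0.0484] dist 0.0172 rv [0.021 0.011 0.005] q [-0.56  0.3   1.32  0.19  1.6  -0.49] w 0.0878 F [0.7 0.2 0.1]
  [0.8, -7.4, 15.6] [0.021, 0.011, 0.005]
```

View pics/s2.png

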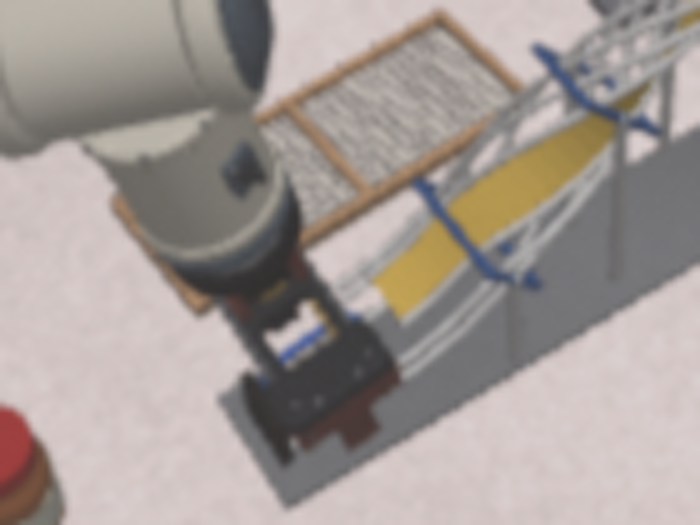

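```bash
python3 -m inch '[[-1,0,0,0,0,0,0],[-1,0,0,0,0,0,0]]'; python3 - <<'E'
from plan import *
F=np.array([.586,-.250,.038]);Rt=Rslope(12)
plan(F+Rt[:,2]*.005,Rt)
E
```

```text
t: 4.6
tool_pos: [0.5933, -0.2529, 0.0486]
eef_rot: [0.727, 0.679, 0.08, -0.06]
ft_force: [0.8, 0.5, 0.4]
gripper_width: 0.0881
t 4.6 pos [ 0.5933 -0.2529  0.0486] dist 0.0175 rv [0.021 0.011 0.006] q [-0.56  0.3   1.32  0.19  1.6  -0.49] w 0.0881 F [0.8 0.5 0.4]
  [0.3, -7.8, 15.6] [0.021, 0.011, 0.006]
```

```bash
python3 -m inch '[[-1,0,-8,0,0.02,0.01,0.006],[-1,0,0,6,0,0,0]]'; python3 - <<'E'
from plan import *
F=np.array([.586,-.250,.038]);Rt=Rslope(12)
plan(F+Rt[:,2]*.005,Rt)
E
```

```text
t: 4.85
tool_pos: [0.586, -0.252, 0.0451]
eef_rot: [0.728, 0.678, 0.077, -0.069]
ft_force: [-0.1, 0.2, -0.4]
gripper_width: 0.0879
t 4.85 pos [ 0.586  -0.252   0.0451] dist 0.0123 rv [0.003 0.002 0.   ] q [-0.56  0.3   1.32  0.18  1.61 -0.49] w 0.0879 F [-0.1  0.2 -0.4]
  [0.5, -0.2, 12.3] [0.003, 0.002, 0.0]
```

```bash
python3 -m inch '[[-1,0,0,6,0.003,0.002,0],[-1,0,0,6,0,0,0],[-1,0,0,0,0,0,0]]'; python3 - <<'E'
from plan import *
F=np.array([.586,-.250,.038]);Rt=Rslope(12)
plan(F+Rt[:,2]*.005,Rt)
c=snap("top","t3.png",(370,150,440,215),8)
E
```

```text
t: 5.22
tool_pos: [0.5857, -0.249, 0.0314]
eef_rot: [0.728, 0.678, 0.076, -0.072]
ft_force: [-0.5, 0.0, 0.5]
gripper_width: 0.0876
t 5.22 pos [ 0.5857 -0.249   0.0314] dist 0.0017 rv [-0.001 -0.001 -0.   ] q [-0.56  0.31  1.34  0.19  1.6  -0.49] w 0.0876 F [-0.5  0.   0.5]
  [0.4, 0.4, -1.7] [-0.001, -0.001, -0.0]
```

View pics/t3.png

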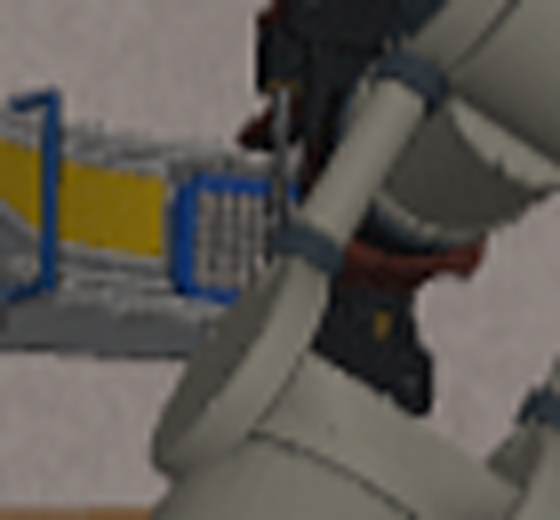

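```bash
python3 -m inch '[[-1,0,0,-2,0,0,0],[0.5,0,0,0,0,0,0],[1,0,0,0,0,0,0],[1,0,0,0,0,0,0],[1,0,0,0,0,0,0],[1,0,0,0,0,0,0],[1,0,0,0,0,0,0]]' 20; python3 - <<'E'
from plan import *
plan([0,0,0],np.eye(3),1)
E
```

```text
t: 6.15
tool_pos: [0.5862, -0.2497, 0.0346]
eef_rot: [0.728, 0.678, 0.077, -0.071]
ft_force: [-0.5, 0.5, -0.2]
gripper_width: 0.0554
t 6.15 pos [ 0.5862 -0.2497  0.0346] dist 0.6381 rv [2.189 2.038 0.23 ] q [-0.56  0.31  1.33  0.18  1.6  -0.49] w 0.0554 F [-0.5  0.5 -0.2]
  [195.5, -602.6, 76.8] [2.189, 2.038, 0.23]
```

```bash
python3 -m inch '[[1,0,0,0,0,0,0],[1,0,0,-15,0,0,0],[1,0,0,-30,0,0,0],[1,0,0,-40,0,0,0],[1,0,0,-40,0,0,0],[1,0,0,0,0,0,0]]' 30; python3 - <<'E'
from plan import *
c=snap("scene","s4.png",(200,180,360,300),5)
BR=np.array([.4215,-.210,0]);plan(BR+[0,0,.16],Rz(0))
E
```

```text
t: 6.9
tool_pos: [0.584, -0.2768, 0.1639]
eef_rot: [0.728, 0.678, 0.077, -0.071]
ft_force: [0.2, -0.7, 0.2]
gripper_width: 0.0556
t 6.95 pos [ 0.5834 -0.2761  0.1613] dist 0.1749 rv [-0.16  -0.168  1.493] q [-0.59  0.3   1.12  0.19  1.83 -0.48] w 0.0554 F [-0.8 -0.3 -0.5]
  [5.3, -16.6, 1.3] [-0.016, -0.017, 0.149]
  [2.8, -17.2, 1.0] [-0.016, -0.017, 0.149]
  [0.2, -17.5, 0.7] [-0.016, -0.017, 0.149]
  [-2.4, -17.3, 0.4] [-0.016, -0.017, 0.149]
  [-4.9, -16.8, 0.2] [-0.016, -0.017, 0.149]
  [-7.4, -15.8, 0.0] [-0.016, -0.017, 0.149]
  [-9.7, -14.6, -0.1] [-0.016, -0.017, 0.149]
  [-11.7, -13.0, -0.1] [-0.016, -0.017, 0.149]
  [-13.5, -11.1, -0.1] [-0.016, -0.017, 0.149]
  [-15.0, -8.9, -0.0] [-0.016, -0.017, 0.149]
```

View pics/s4.png

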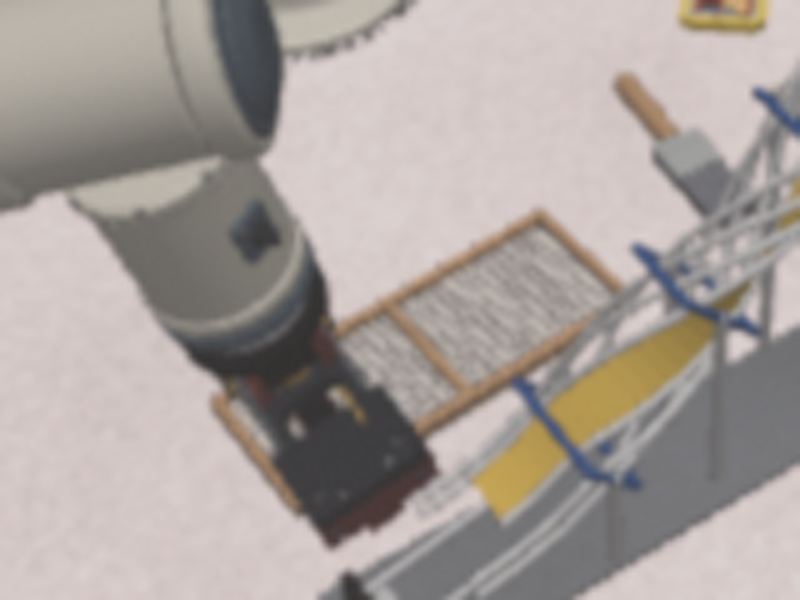

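The deck at (430,560) is now empty and the opening is 55 mm, so the frame is held. Moving over the right bay.

```bash
python3 -m inch '[[1,5,-17,1,-0.016,-0.017,0.149],[1,3,-17,1,-0.016,-0.017,0.149],[1,0,-17,1,-0.016,-0.017,0.149],[1,-2,-17,0,-0.016,-0.017,0.149],[1,-5,-17,0,-0.016,-0.017,0.149],[1,-7,-16,0,-0.016,-0.017,0.149],[1,-10,-15,0,-0.016,-0.017,0.149],[1,-12,-13,0,-0.016,-0.017,0.149],[1,-13,-11,0,-0.016,-0.017,0.149],[1,-15,-9,0,-0.016,-0.017,0.149],[1,0,0,0,0,0,0]]'; python3 - <<'E'
from plan import *
c=snap("scene","s5.png",(200,180,360,300),5)
BR=np.array([.4215,-.210,0]);plan(BR+[0,0,.06],Rz(0))
E
```

```text
t: 8.32
tool_pos: [0.4114, -0.1985, 0.1419]
eef_rot: [1.0, -0.021, -0.016, -0.005]
ft_force: [0.8, -0.1, -1.3]
gripper_width: 0.056
t 8.38 pos [ 0.4117 -0.1987  0.1418] dist 0.0832 rv [-0.009  0.031 -0.04 ] q [-0.52 -0.27  1.71 -0.01  1.73  1.09] w 0.0555 F [ 0.9  0.1 -0.4]
  [6.4, 5.8, 40.7] [-0.005, 0.016, -0.02]
  [5.7, 5.7, 40.8] [-0.005, 0.016, -0.02]
```

View pics/s5.png

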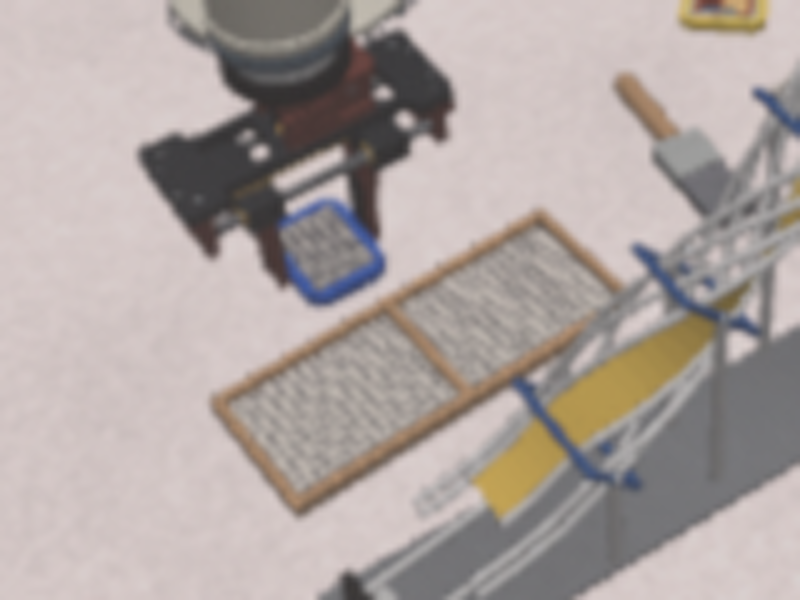

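Frame held flat, mesh up, at crop (330,250), near the right bay. Lowering it now.

```bash
python3 -m inch '[[1,5,6,40,-0.005,0.016,-0.02],[1,4,6,40,-0.005,0.016,-0.02],[1,0,0,0,0,0,0]]'; python3 - <<'E'
from plan import *
c=snap("scene","s6.png",(200,180,360,300),5)
plan([.418,-.21,.0095],Rz(0))
E
```

```text
t: 8.75
tool_pos: [0.4197, -0.211, 0.0585]
eef_rot: [1.0, 0.005, 0.001, -0.0]
ft_force: [-0.6, 0.6, -0.4]
gripper_width: 0.0554
t 8.8 pos [ 0.4207 -0.2115  0.0608] dist 0.0514 rv [ 0.001 -0.005  0.009] q [-0.54 -0.24  1.83  0.    1.54  1.02] w 0.0553 F [-0.5  0.6  0.1]
  [-1.5, -0.8, 25.6] [0.001, -0.002, 0.005]
  [-1.4, -0.8, 25.7] [0.001, -0.002, 0.005]
```

View pics/s6.png

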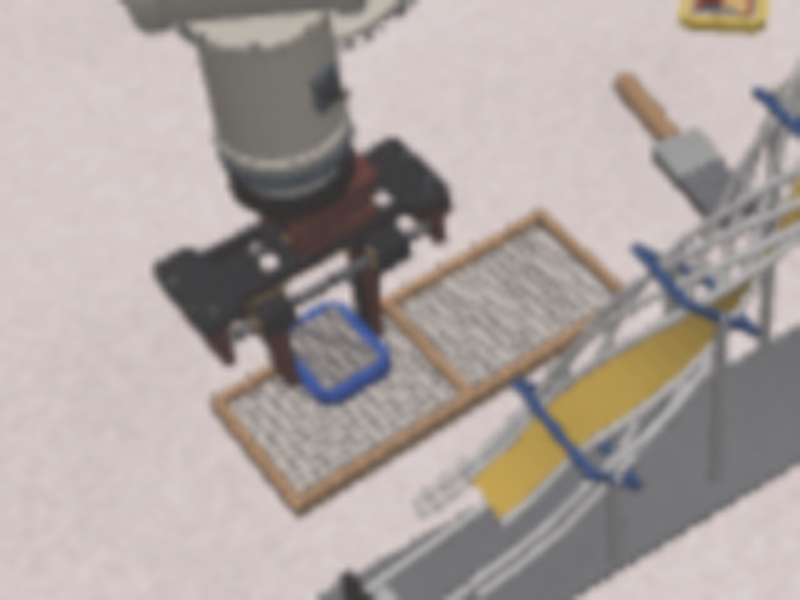

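```bash
python3 -m inch '[[1,-1,-1,22,0,-0.003,0.005],[1,-1,-1,20,0,-0.002,0.004],[1,0,0,0,0,0,0]]'; python3 - <<'E'
from plan import *
plan([.418,-.21,.009],Rz(0))
E
```

```text
t: 9.18
tool_pos: [0.4218, -0.2111, 0.0228]
eef_rot: [1.0, 0.001, 0.003, 0.002]
ft_force: [0.6, -0.6, -0.1]
gripper_width: 0.0559
t 9.18 pos [ 0.4218 -0.2111  0.0228] dist 0.0144 rv [ 0.004 -0.005  0.002] q [-0.54 -0.21  1.88 -0.    1.47  1.03] w 0.0559 F [ 0.6 -0.6 -0.1]
  [-3.9, -1.1, 13.8] [0.004, -0.005, 0.002]
```

```bash
python3 -m inch '[[1,-3,-1,8,0.004,-0.005,0],[1,0,0,5,0,0,0],[1,0,0,0,0,0,0]]'; python3 - <<'E'
from plan import *
plan([.418,-.21,.008],Rz(0))
E
```

```text
t: 9.55
tool_pos: [0.42, -0.2108, 0.0115]
eef_rot: [1.0, 0.001, 0.002, 0.001]
ft_force: [-0.2, 0.1, 0.2]
gripper_width: 0.0558
t 9.55 pos [ 0.42   -0.2108  0.0115] dist 0.0041 rv [ 0.002 -0.003  0.002] q [-0.54 -0.21  1.89  0.    1.45  1.03] w 0.0558 F [-0.2  0.1  0.2]
  [-2.0, -0.8, 3.5] [0.002, -0.003, 0.002]
```

Two more small steps until it touches.

```bash
python3 -m inch '[[1,0,0,2,0,0,0],[1,0,0,0,0,0,0]]'; python3 -m inch '[[1,0,0,1.5,0,0,0],[1,0,0,0,0,0,0]]'
```

```text
t: 9.8
tool_pos: [0.4203, -0.2109, 0.0099]
eef_rot: [1.0, 0.001, 0.002, 0.001]
ft_force: [0.1, -0.5, -0.2]
gripper_width: 0.0555
t: 10.05
tool_pos: [0.4204, -0.211, 0.0086]
eef_rot: [1.0, 0.001, 0.002, 0.001]
ft_force: [-0.1, -0.5, -0.2]
gripper_width: 0.0556
```

```bash
python3 -m inch '[[1,0,0,1,0,0,0],[0,0,0,0,0,0,0],[-0.7,0,0,0,0,0,0],[-0.7,0,0,0,0,0,0],[-0.7,0,0,0,0,0,0],[-0.7,0,0,-15,0,0,0],[-0.7,0,0,-40,0,0,0],[-0.7,0,0,-50,0,0,0],[-0.7,0,0,-50,0,0,0],[-0.7,0,0,0,0,0,0]]'; python3 - <<'E'
from plan import *
c=snap("scene","s7.png",(200,180,360,300),5)
for r in place_of("turned_frame","scene")[:2]:print(r["conf"],w(c,r["point"]).round(4))
plan([.418,-.21,.3],Rz(0))
E
```

```text
t: 11.3
tool_pos: [0.4196, -0.2106, 0.1719]
eef_rot: [1.0, 0.001, 0.003, 0.002]
ft_force: [0.5, -0.2, 0.1]
gripper_width: 0.0746
0.57 [ 0.427  -0.2106  0.0081]
t 11.4 pos [ 0.4182 -0.2097  0.1669] dist 0.1331 rv [ 0.    -0.001  0.002] q [-0.54 -0.27  1.67  0.    1.74  1.03] w 0.0746 F [-1.   0.5  0.1]
  [-0.0, 0.1, -44.4] [0.0, -0.0, 0.001]
  [-0.0, 0.1, -44.4] [0.0, -0.0, 0.001]
  [-0.1, 0.1, -44.4] [0.0, -0.0, 0.001]
```

View pics/s7.png

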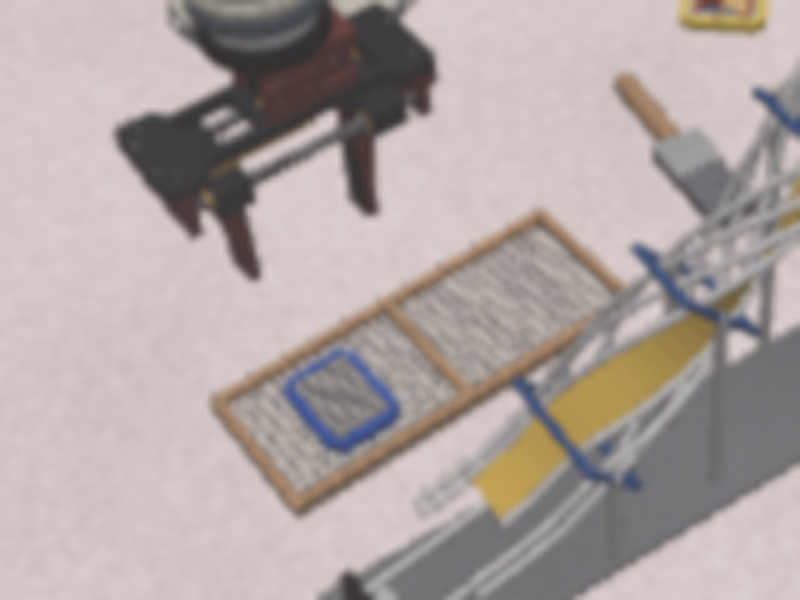

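The turned frame lies flat, mesh up, inside the right bay, crop (342,400). Next is the print frame.

```bash
python3 - <<'E'
from plan import *
c=camera("scene")
from fit import rect
rect(c,0.014,(365,180,425,225),"print scene")
rect(camera("top"),0.014,(232,200,268,235),"print top")
plan([.4655,.2774,.20],Rz(108.1),12)
E
```

```text
print scene 147 ctr [508.6 307.3] size [242.9 108.3] ang 62.8
  side 108.3 yaw 152.8
  side 242.9 yaw 62.8
print top 117 ctr [465.3 277.9] size [54.8 72.3] ang 19.3
  side 72.3 yaw 109.3
  side 54.8 yaw 19.3
t 11.55 pos [ 0.4172 -0.2091  0.1639] dist 0.4903 rv [-0.006  0.    -1.884] q [-0.54 -0.27  1.68  0.    1.74  1.03] w 0.0746 F [ 0.1 -0.3 -0.4]
  [4.1, -40.5, -2.9] [-0.0, 0.0, -0.157]
  [10.4, -39.4, -2.9] [-0.0, 0.0, -0.157]
  [16.4, -37.3, -3.0] [-0.0, 0.0, -0.157]
  [22.1, -34.3, -3.0] [-0.0, 0.0, -0.157]
  [27.1, -30.4, -3.0] [-0.0, 0.0, -0.157]
  [31.6, -25.8, -3.0] [-0.0, 0.0, -0.157]
  [35.2, -20.5, -3.0] [-0.0, 0.0, -0.157]
  [38.0, -14.8, -3.0] [-0.0, 0.0, -0.157]
  [39.8, -8.6, -3.0] [-0.0, 0.0, -0.157]
  [40.7, -2.3, -3.0] [-0.0, 0.0, -0.157]
  [40.5, 4.1, -3.0] [-0.0, 0.0, -0.157]
  [39.4, 10.4, -3.0] [-0.0, 0.0, -0.157]
```

```bash
python3 -m inch '[[-1,4,-40,-12,0,0,-0.157],[-1,10,-39,-12,0,0,-0.157],[-1,16,-37,-12,0,0,-0.157],[-1,22,-34,-12,0,0,-0.157],[-1,27,-30,-3,0,0,-0.157],[-1,32,-26,-3,0,0,-0.157],[-1,35,-20,-3,0,0,-0.157],[-1,38,-15,-3,0,0,-0.157],[-1,40,-9,0,0,0,-0.157],[-1,41,-2,0,0,0,-0.157],[-1,40,4,0,0,0,-0.157],[-1,39,10,0,0,0,-0.157]]'; python3 - <<'E'
from plan import *
plan([.4655,.2776,.09],Rz(108.7))
E
```

```text
t: 13.05
tool_pos: [0.447, 0.2888, 0.2065]
eef_rot: [0.564, 0.825, -0.01, -0.016]
ft_force: [-0.4, 0.1, 0.1]
gripper_width: 0.0879
t 13.05 pos [0.447  0.2888 0.2065] dist 0.1185 rv [-0.035 -0.015  0.045] q [ 0.5  -0.07  1.42  0.02  1.82  0.13] w 0.0879 F [-0.4  0.1  0.1]
  [-6.3, 5.7, 38.6] [-0.012, -0.005, 0.015]
  [-6.0, 5.4, 38.7] [-0.012, -0.005, 0.015]
  [-5.8, 5.0, 38.7] [-0.012, -0.005, 0.015]
```

```bash
python3 -m inch '[[-1,-6,6,38,-0.012,-0.005,0.015],[-1,-6,5,38,-0.012,-0.005,0.015],[-1,-6,5,38,-0.012,-0.005,0.015],[-1,0,0,0,0,0,0]]'; python3 - <<'E'
from plan import *
c=snap("scene","s8.png",(330,150,450,240),6)
plan([.4655,.2776,.03],Rz(108.7))
E
```

```text
t: 13.55
tool_pos: [0.4618, 0.2794, 0.0814]
eef_rot: [0.58, 0.814, -0.005, -0.002]
ft_force: [-1.0, -0.3, 0.0]
gripper_width: 0.0877
t 13.6 pos [0.4628 0.2802 0.084 ] dist 0.0541 rv [-0.006  0.001  0.007] q [ 0.48 -0.04  1.61  0.    1.58  0.15] w 0.088 F [-0.1 -0.4  1. ]
  [-1.6, 1.0, 27.0] [-0.003, 0.0, 0.003]
  [-1.6, 0.9, 27.0] [-0.003, 0.0, 0.003]
```

View pics/s8.png

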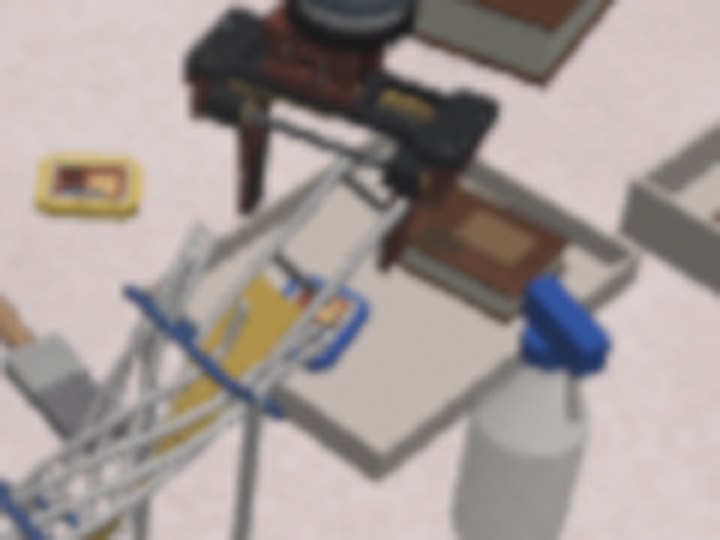

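```bash
python3 -m inch '[[-1,-2,1,27,-0.003,0,0.003],[-1,-1,1,25,-0.003,0,0.003],[-1,0,0,0,0,0,0]]'; python3 - <<'E'
from plan import *
plan([.4655,.2776,.006],Rz(108.7))
E
```

```text
t: 13.98
tool_pos: [0.4679, 0.2795, 0.0373]
eef_rot: [0.582, 0.813, 0.003, 0.002]
ft_force: [0.3, 1.0, 0.1]
gripper_width: 0.088
t 13.97 pos [0.4679 0.2795 0.0373] dist 0.0314 rv [ 0.007 -0.001  0.001] q [ 0.48 -0.02  1.67 -0.    1.48  0.15] w 0.088 F [0.3 1.  0.1]
  [-1.1, -3.1, 31.2] [0.007, -0.001, 0.001]
```

```bash
python3 -m inch '[[-1,-1,-3,12,0.007,0,0.001],[-1,0,0,11,0,0,0],[-1,0,0,0,0,0,0]]'; python3 - <<'E'
from plan import *
plan([.4655,.2776,.006],Rz(108.7))
E
```

```text
t: 14.35
tool_pos: [0.4673, 0.2789, 0.0174]
eef_rot: [0.583, 0.813, 0.003, 0.001]
ft_force: [-0.3, -0.2, -0.6]
gripper_width: 0.0875
t 14.35 pos [0.4673 0.2789 0.0174] dist 0.0117 rv [ 0.005 -0.002  0.001] q [ 0.47 -0.    1.7   0.    1.45  0.15] w 0.0875 F [-0.3 -0.2 -0.6]
  [-0.6, -2.1, 11.4] [0.005, -0.002, 0.001]
```

```bash
python3 -m inch '[[-1,-1,-2,6,0.005,-0.002,0],[-1,0,0,4,0,0,0],[-1,0,0,0,0,0,0]]'; python3 - <<'E'
from plan import *
plan([.4655,.2776,.006],Rz(108.7))
c=snap("scene","s9.png",(330,150,450,240),6)
E
```

```text
t: 14.72
tool_pos: [0.466, 0.2774, 0.0075]
eef_rot: [0.583, 0.813, 0.0, 0.0]
ft_force: [-0.0, -0.0, -0.9]
gripper_width: 0.0877
t 14.72 pos [0.466  0.2774 0.0075] dist 0.0016 rv [ 0.001 -0.     0.001] q [0.47 0.   1.71 0.   1.43 0.15] w 0.0877 F [-0.  -0.  -0.9]
  [0.3, -0.4, 1.5] [0.001, -0.0, 0.001]
```

View pics/s9.png

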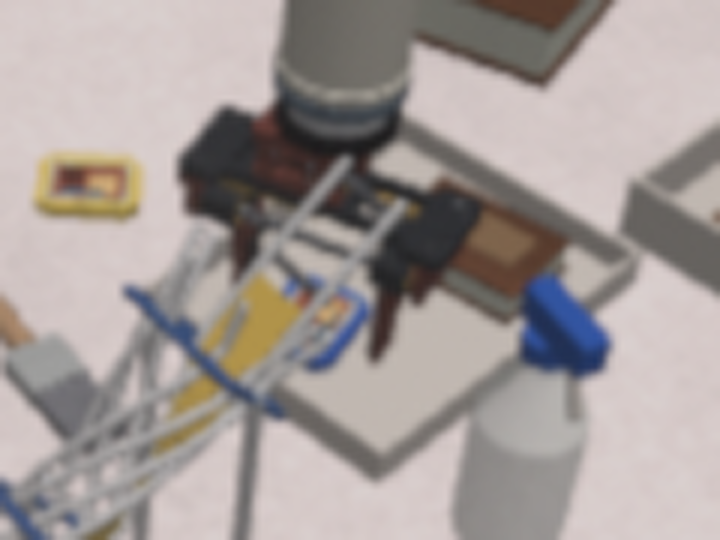

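The fingers straddle the frame, with the right finger at (380,340) and the frame at (325,320). Going 1.5 mm lower, then closing.

```bash
python3 -m inch '[[-1,0,0,1.5,0,0,0],[0.5,0,0,0,0,0,0],[1,0,0,0,0,0,0],[1,0,0,0,0,0,0],[1,0,0,0,0,0,0],[1,0,0,0,0,0,0],[1,0,0,0,0,0,0]]' 30; python3 - <<'E'
from plan import *
s=env.get_state();print(s["tool_pos"],s["gripper_width"],s["ft_force"])
c=snap("scene","s10.png",(330,150,450,240),6)
E
```

```text
t: 15.65
tool_pos: [0.4663, 0.2776, 0.0066]
eef_rot: [0.583, 0.813, 0.001, 0.0]
ft_force: [0.7, 0.6, -0.2]
gripper_width: 0.0558
[0.46632791 0.27760547 0.00658912] 0.05576090623261286 [ 0.68654858  0.56117008 -0.21805368]
```

View pics/s10.png

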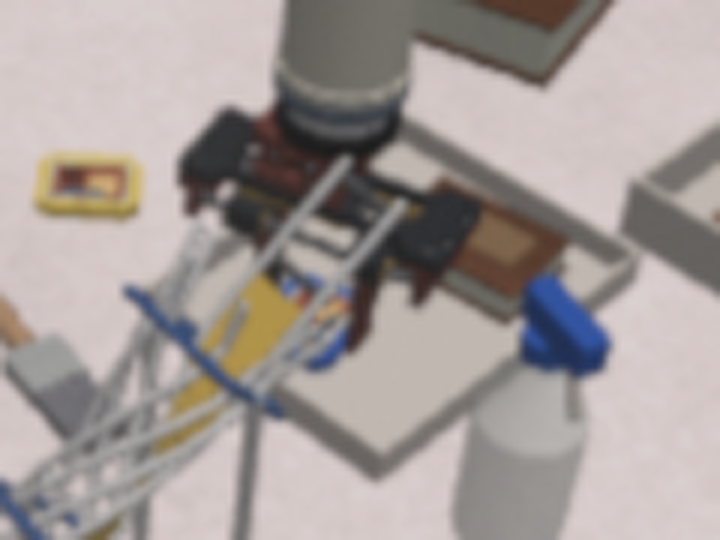

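Held, at 55.8 mm. Lifting straight up.

```bash
python3 -m inch '[[1,0,0,-10,0,0,0],[1,0,0,-25,0,0,0],[1,0,0,-40,0,0,0],[1,0,0,-45,0,0,0],[1,0,0,-45,0,0,0],[1,0,0,-45,0,0,0],[1,0,0,-45,0,0,0],[1,0,0,-45,0,0,0],[1,0,0,-45,0,0,0],[1,0,0,-30,0,0,0],[1,0,0,0,0,0,0]]'; python3 - <<'E'
from plan import *
c=snap("scene","s11.png",(270,60,470,210),4)
M=chute([-.182,0,.28]);Rt=Rslope(40)
plan(M-Rt[:,2]*.12,Rt)
E
```

```text
t: 17.08
tool_pos: [0.4634, 0.2761, 0.3987]
eef_rot: [0.583, 0.813, 0.002, 0.001]
ft_force: [0.2, 0.0, -0.8]
gripper_width: 0.0556
t 17.12 pos [0.4634 0.2761 0.397 ] dist 0.2908 rv [-0.138  0.688  0.383] q [0.47 0.04 0.97 0.   2.13 0.15] w 0.0553 F [ 0.1 -0.3 -1.2]
  [-40.7, 7.7, 3.6] [-0.02, 0.098, 0.055]
  [-40.4, 9.8, -0.2] [-0.02, 0.098, 0.055]
  [-39.6, 12.1, -4.0] [-0.02, 0.098, 0.055]
  [-38.3, 14.3, -7.5] [-0.02, 0.098, 0.055]
  [-36.5, 16.5, -10.9] [-0.02, 0.098, 0.055]
  [-34.3, 18.7, -14.0] [-0.02, 0.098, 0.055]
  [-31.7, 20.8, -16.9] [-0.02, 0.098, 0.055]
```

View pics/s11.png

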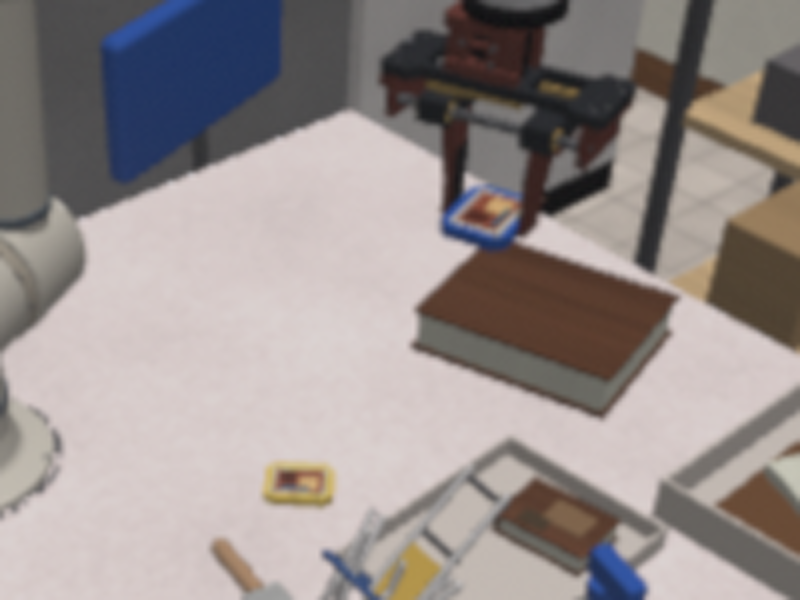

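The frame is held level and picture up at (488,215). Next is tilting it above the mouth.

```bash
python3 -m inch '[[1,-40,8,3,-0.02,0.098,0.055],[1,-40,10,0,-0.02,0.098,0.055],[1,-40,12,-4,-0.02,0.098,0.055],[1,-38,14,-8,-0.02,0.098,0.055],[1,-36,16,-11,-0.02,0.098,0.055],[1,-34,19,-14,-0.02,0.098,0.055],[1,-32,21,-17,-0.02,0.098,0.055],[1,0,0,0,0,0,0]]'; python3 - <<'E'
from plan import *
M=chute([-.182,0,.28]);Rt=Rslope(40)
plan(M-Rt[:,2]*.06,Rt)
c=snap("scene","s12.png",(270,60,470,210),4)
E
```

```text
t: 18.12
tool_pos: [0.6058, 0.0195, 0.3481]
eef_rot: [0.693, 0.628, 0.251, -0.25]
ft_force: [-0.9, -0.4, -1.1]
gripper_width: 0.0555
t 18.12 pos [0.6058 0.0195 0.3481] dist 0.0482 rv [-0.014 -0.025 -0.032] q [-0.4   0.19  1.06  0.77  2.04  0.02] w 0.0555 F [-0.9 -0.4 -1.1]
  [8.7, -0.2, 22.5] [-0.007, -0.012, -0.016]
  [9.0, -0.2, 22.3] [-0.007, -0.012, -0.016]
```

View pics/s12.png

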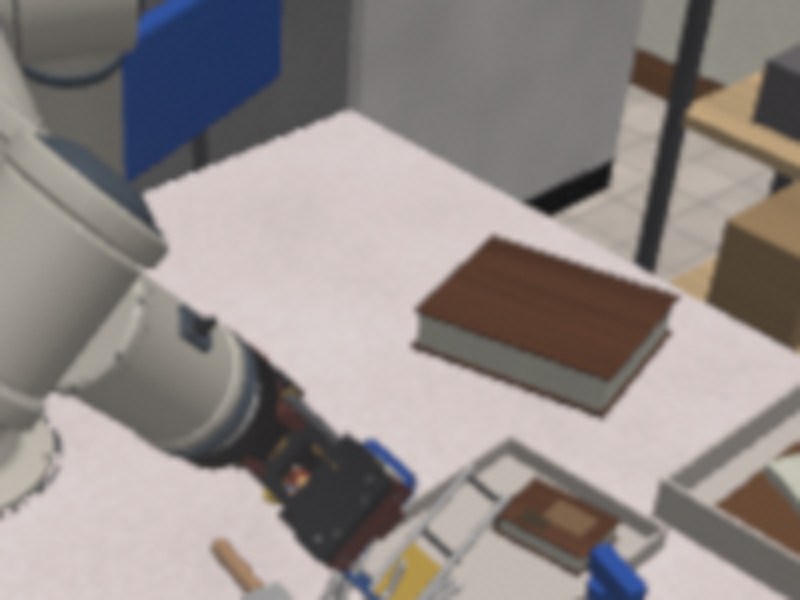

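```bash
python3 -m inch '[[1,9,0,0,-0.007,-0.012,-0.016],[1,9,0,0,-0.007,-0.012,-0.016],[1,0,0,0,0,0,0]]'; python3 - <<'E'
from plan import *
M=chute([-.182,0,.28]);Rt=Rslope(40)
plan(M-Rt[:,2]*.04,Rt)
E
```

```text
t: 18.55
tool_pos: [0.6054, 0.0396, 0.3645]
eef_rot: [0.684, 0.645, 0.251, -0.23]
ft_force: [-0.6, 0.2, -0.1]
gripper_width: 0.0555
t 18.55 pos [0.6054 0.0396 0.3645] dist 0.0645 rv [0.001 0.003 0.013] q [-0.36  0.16  1.05  0.75  2.03  0.02] w 0.0555 F [-0.6  0.2 -0.1]
  [-3.6, 0.6, 32.1] [0.0, 0.002, 0.006]
  [-3.7, 0.6, 32.1] [0.0, 0.002, 0.006]
```

```bash
python3 -m inch '[[1,-3,0,25,0,0.002,0.006],[1,-3,0,22,0,0.002,0.006],[1,0,0,0,0,0,0]]'; python3 - <<'E'
from plan import *
M=chute([-.182,0,.28]);Rt=Rslope(40)
plan(M+Rt[:,2]*.0025,Rt)
for cam,box,f in(("scene",(330,150,450,240),6),("top",(270,130,390,200),6)):
    im=cv2.imread(f"pics/{cam}0.png");c=camera(cam)
    x0,y0,x1,y1=box;a=cv2.resize(im[y0:y1,x0:x1],None,fx=f,fy=f,interpolation=cv2.INTER_CUBIC)
    up=-Rt[:,2]; ux=Rt[:,0]
    for sy in(-.02,.02):
        A=M-up*.008+cy*sy+ux*.044; B=M-up*.008+cy*sy-ux*.03
        p=[tuple(int(round(v)) for v in ((proj(c,Q)-[x0,y0]+.5)*f)) for Q in(A,B)]
        cv2.line(a,p[0],p[1],(0,0,255),1)
    for X,Y in((-1,1),(1,1),(1,-1),(-1,-1)):
        pass
    cv2.imwrite(f"pics/ov_{cam}.png",a)
E
```

```text
t: 18.92
tool_pos: [0.6066, 0.0689, 0.327]
eef_rot: [0.686, 0.643, 0.251, -0.231]
ft_force: [-0.9, -0.3, -0.6]
gripper_width: 0.0553
t 18.93 pos [0.6066 0.0689 0.327 ] dist 0.0594 rv [0.003 0.002 0.008] q [-0.31  0.12  1.15  0.73  1.94  0.  ] w 0.0553 F [-0.9 -0.3 -0.6]
  [-2.8, 1.0, 29.5] [0.001, 0.001, 0.004]
  [-2.9, 1.1, 29.5] [0.001, 0.001, 0.004]
```

View pics/ov_scene.png

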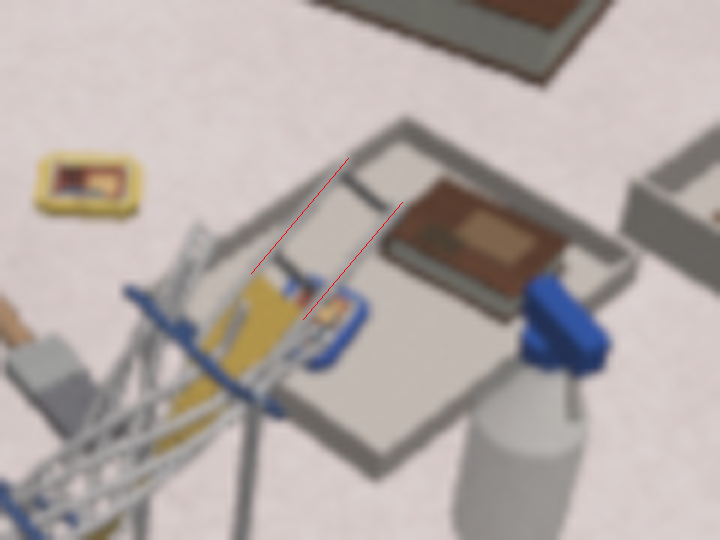

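View pics/ov_top.png

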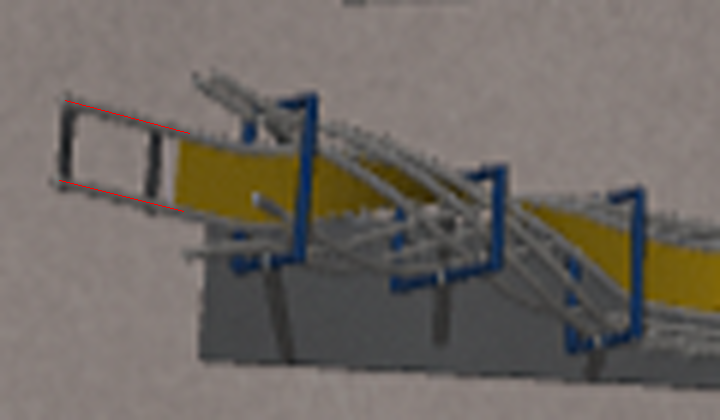

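The overlay of the modelled tongue rods matches the rods in both pictures to about 2 mm, so the chute pose is good. Going down.

```bash
python3 -m inch '[[1,-3,1,22,0.001,0.001,0.004],[1,-2,1,20,0.001,0.001,0.004],[1,0,0,0,0,0,0]]'; python3 - <<'E'
from plan import *
M=chute([-.182,0,.28]);Rt=Rslope(40)
plan(M+Rt[:,2]*.0025,Rt)
E
```

```text
t: 19.4
tool_pos: [0.6118, 0.0907, 0.2959]
eef_rot: [0.687, 0.641, 0.253, -0.229]
ft_force: [-0.8, -0.9, -0.5]
gripper_width: 0.0555
t 19.4 pos [0.6118 0.0907 0.2959] dist 0.0212 rv [0.008 0.001 0.004] q [-0.28  0.11  1.22  0.72  1.87 -0.01] w 0.0555 F [-0.8 -0.9 -0.5]
  [-2.6, -1.5, 21.0] [0.008, 0.001, 0.004]
```

```bash
python3 -m inch '[[1,-2,-1.5,9,0.008,0.001,0.004],[1,-1,0,6,0,0,0],[1,0,0,0,0,0,0]]'; python3 - <<'E'
from plan import *
M=chute([-.182,0,.28]);Rt=Rslope(40)
plan(M+Rt[:,2]*.0025,Rt)
c=snap("scene","s13.png",(330,120,450,240),5)
c=snap("top","t13.png",(250,110,370,210),6)
E
```

```text
t: 19.77
tool_pos: [0.6111, 0.0979, 0.2831]
eef_rot: [0.688, 0.641, 0.251, -0.232]
ft_force: [0.2, 0.9, -0.3]
gripper_width: 0.0556
t 19.77 pos [0.6111 0.0979 0.2831] dist 0.0066 rv [0.001 0.001 0.001] q [-0.26  0.11  1.25  0.72  1.86 -0.01] w 0.0556 F [ 0.2  0.9 -0.3]
  [0.1, -0.2, 6.6] [0.001, 0.001, 0.001]
```

View pics/s13.png

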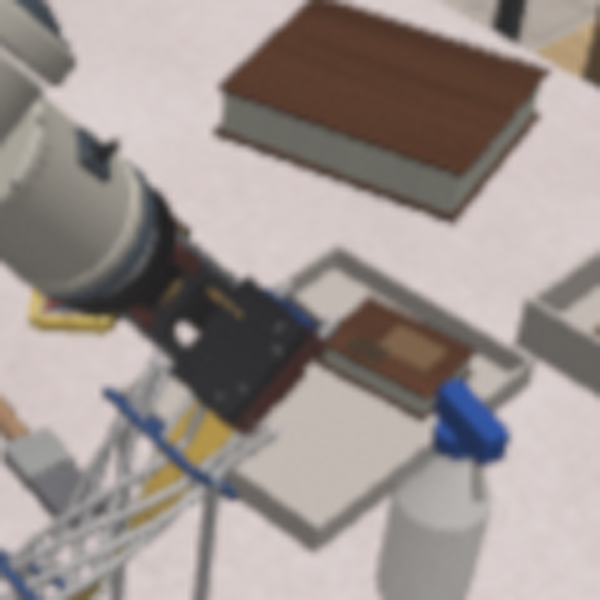

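View pics/t13.png

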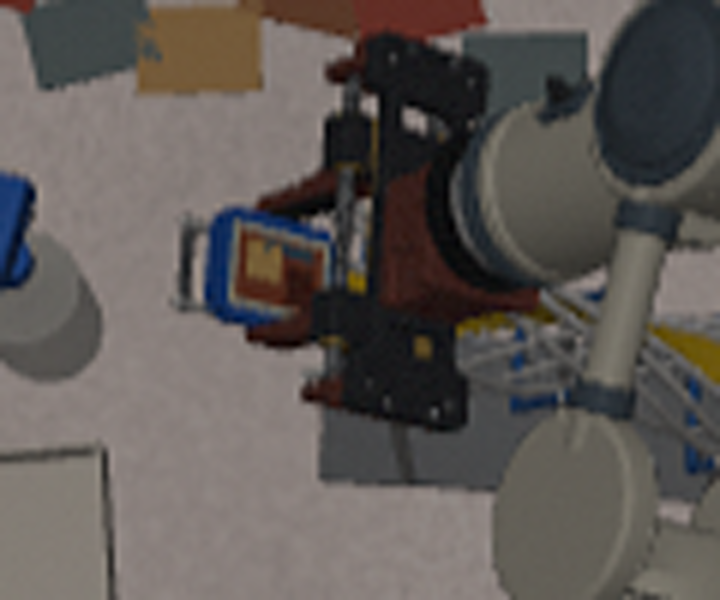

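The frame is picture up, squarely over the tongue, with the tongue end visible at (185,265) in the top crop. Making the final approach in small steps.

```bash
python3 -m inch '[[1,0,0,3,0,0,0],[1,0,0,0,0,0,0]]'; python3 -m inch '[[1,0,0,1.5,0,0,0],[1,0,0,0,0,0,0]]';  python3 - <<'E'
from plan import *
M=chute([-.182,0,.28]);Rt=Rslope(40)
plan(M+Rt[:,2]*.0025,Rt)
E
```

```text
t: 20.12
tool_pos: [0.6115, 0.0995, 0.2816]
eef_rot: [0.688, 0.641, 0.251, -0.232]
ft_force: [0.7, 1.1, -1.4]
gripper_width: 0.0557
t: 20.38
tool_pos: [0.6116, 0.1005, 0.2805]
eef_rot: [0.688, 0.641, 0.251, -0.232]
ft_force: [0.7, -1.1, -1.7]
gripper_width: 0.056
t 20.38 pos [0.6116 0.1005 0.2805] dist 0.003 rv [0.003 0.001 0.002] q [-0.26  0.11  1.26  0.72  1.85 -0.01] w 0.056 F [ 0.7 -1.1 -1.7]
  [-0.3, -0.5, 2.9] [0.003, 0.001, 0.002]
```

```bash
python3 -m inch '[[1,0,0,1.2,0.003,0,0],[1,0,0,0,0,0,0]]'; python3 -m inch '[[1,0,0,1.2,0,0,0],[1,0,0,0,0,0,0]]';python3 -m inch '[[1,0,0,0,0,0,0]]'
```

```text
t: 20.62
tool_pos: [0.6117, 0.1013, 0.2796]
eef_rot: [0.687, 0.641, 0.25, -0.233]
ft_force: [0.3, 0.0, -0.3]
gripper_width: 0.0557
t: 20.88
tool_pos: [0.6118, 0.1021, 0.2786]
eef_rot: [0.687, 0.641, 0.25, -0.233]
ft_force: [0.4, 0.5, -1.6]
gripper_width: 0.0558
t: 21.0
tool_pos: [0.6118, 0.1022, 0.2786]
eef_rot: [0.687, 0.641, 0.25, -0.233]
ft_force: [-1.0, -0.7, -1.8]
gripper_width: 0.0557
```

```bash
python3 -m inch '[[-1,0,0,0,0,0,0],[-1,0,0,0,0,0,0],[-1,0,0,0,0,0,0],[-1,0,0,0,0,0,0],[-1,0,0,0,0,0,0],[-1,0,0,0,0,0,0],[-1,0,0,0,0,0,0],[-1,0,0,0,0,0,0]]'; python3 - <<'E'
from plan import *
c=snap("scene","s14.png",(240,160,400,310),5)
for r in place_of("print_frame","scene")[:4]:print(r["conf"],w(c,r["point"]).round(4))
c=snap("top","t14.png",(250,110,430,260),4)
for r in place_of("print_frame","top")[:4]:print(r["conf"],w(c,r["point"]).round(4))
E
```

```text
t: 22.0
tool_pos: [0.6119, 0.1023, 0.2795]
eef_rot: [0.687, 0.641, 0.251, -0.232]
ft_force: [-0.8, 0.1, -0.2]
gripper_width: 0.0877
0.64 [ 0.5868 -0.2406  0.0396]
0.54 [0.2728 0.2541 0.0018]
0.29 [ 0.6005 -0.0521  0.1686]
0.88 [ 0.5841 -0.2459  0.0379]
0.62 [ 0.585  -0.2519  0.0419]
```

View pics/s14.png

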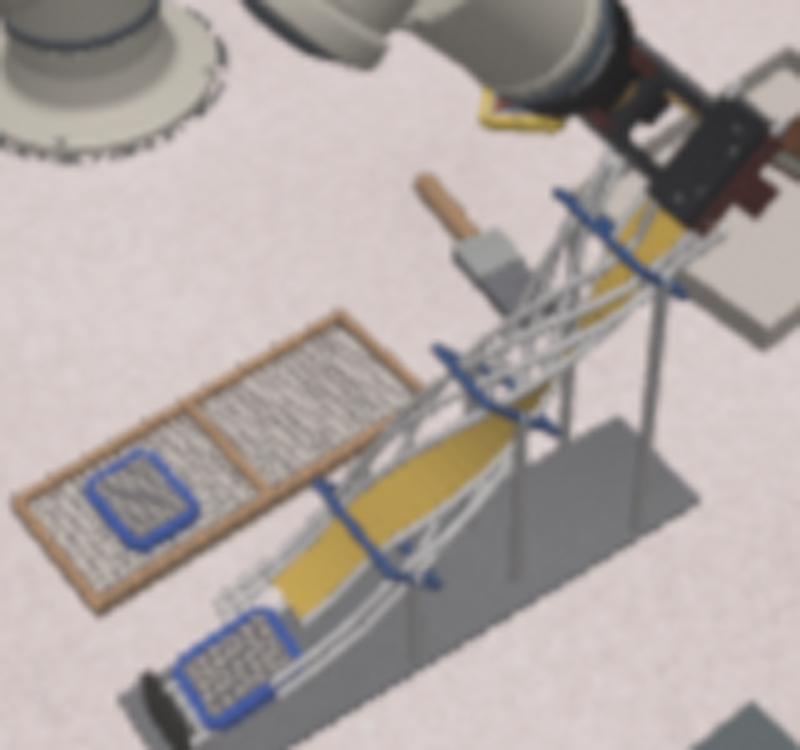

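View pics/t14.png

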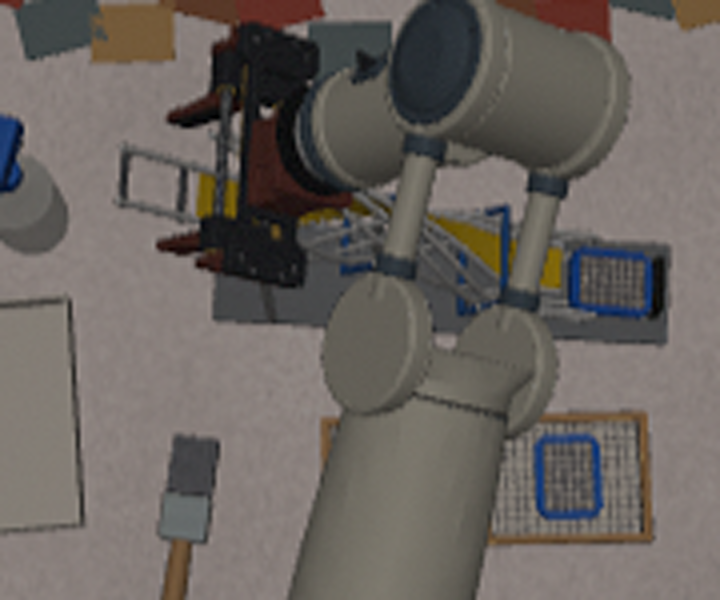

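The frame slid through and lies on the deck, mesh up (scene crop (235,665), top crop (612,282)). Retreating along the normal and measuring where it rests.

```bash
python3 -m inch '[[-1,0,0,-20,0,0,0],[-1,0,0,-40,0,0,0],[-1,0,0,-40,0,0,0],[-1,0,0,0,0,0,0]]'; python3 - <<'E'
from plan import *
from fit import rect
rect(camera("top"),0.043,(388,165,420,195),"print on deck")
F=np.array([.586,-.246,.0385]);Rt=Rslope(12)
plan(F-Rt[:,2]*.17,Rt,12)
E
```

```text
t: 22.7
tool_pos: [0.6065, 0.0347, 0.361]
eef_rot: [0.687, 0.642, 0.251, -0.231]
ft_force: [-0.1, -0.2, 0.9]
gripper_width: 0.0881
print on deck 48 ctr [ 596.6 -249.7] size [73.  32.3] ang 74.8
  side 32.3 yaw 164.8
  side 73.0 yaw 74.8
t 22.8 pos [0.6063 0.0363 0.3578] dist 0.3532 rv [-0.002 -0.488  0.003] q [-0.36  0.17  1.05  0.75  2.02  0.01] w 0.0874 F [ 0.2 -1.2 -0.5]
  [-28.5, -0.1, -7.3] [-0.0, -0.041, 0.0]
  [-28.8, -0.1, -6.1] [-0.0, -0.041, 0.0]
  [-29.0, -0.1, -4.9] [-0.0, -0.041, 0.0]
  [-29.2, -0.1, -3.7] [-0.0, -0.041, 0.0]
  [-29.3, -0.1, -2.6] [-0.0, -0.041, 0.0]
  [-29.4, -0.0, -1.4] [-0.0, -0.041, 0.0]
  [-29.4, -0.0, -0.2] [-0.0, -0.041, 0.0]
  [-29.4, -0.0, 1.0] [-0.0, -0.041, 0.0]
  [-29.3, -0.0, 2.2] [-0.0, -0.041, 0.0]
  [-29.2, -0.0, 3.4] [-0.0, -0.041, 0.0]
  [-29.1, -0.0, 4.6] [-0.0, -0.041, 0.0]
  [-28.9, -0.0, 5.8] [-0.0, -0.041, 0.0]
```

```bash
python3 -m inch '[[-1,-28,0,-7,0,-0.041,0],[-1,-29,0,-6,0,-0.041,0],[-1,-29,0,-5,0,-0.041,0],[-1,-29,0,-4,0,-0.041,0],[-1,-29,0,-3,0,-0.041,0],[-1,-29,0,-1,0,-0.041,0],[-1,-29,0,0,0,-0.041,0],[-1,-29,0,1,0,-0.041,0],[-1,-29,0,2,0,-0.041,0],[-1,-29,0,3,0,-0.041,0],[-1,-29,0,4,0,-0.041,0],[-1,-29,0,5,0,-0.041,0]]'; python3 - <<'E'
from plan import *
from fit import rect
c=camera("top")
full=np.zeros((400,640,3),np.uint8)
full[110:260,250:430]=cv2.resize(cv2.imread("pics/t14.png"),(180,150),interpolation=cv2.INTER_AREA)[:,:,::-1]
c["img"]=full
rect(c,0.043,(390,168,418,195),"print on deck")
rect(c,0.014,(380,215,405,242),"turned in rack")
F=np.array([.586,-.249,.038]);Rt=Rslope(12)
plan(F-Rt[:,2]*.06,Rt)
snap("scene","s15.png",(220,200,360,320),5)
E
```

```text
t: 24.3
tool_pos: [0.582, -0.2764, 0.1859]
eef_rot: [0.722, 0.684, 0.064, -0.079]
ft_force: [0.5, 0.1, 0.4]
gripper_width: 0.0879
print on deck 140 ctr [ 584.6 -247.1] size [68.  58.8] ang 87.8
  side 58.8 yaw 177.8
  side 68.0 yaw 87.8
turned in rack 133 ctr [ 423.8 -211.2] size [54.4 72.5] ang 88.3
  side 72.5 yaw 178.3
  side 54.4 yaw 88.3
t 24.4 pos [ 0.5813 -0.2767  0.1844] dist 0.0891 rv [-0.032  0.006  0.013] q [-0.58  0.31  1.06  0.17  1.89 -0.49] w 0.0877 F [ 0.2  0.3 -0.3]
  [-1.3, 2.8, 44.5] [-0.016, 0.003, 0.006]
  [-1.4, 2.1, 44.5] [-0.016, 0.003, 0.006]
```

View pics/s15.png

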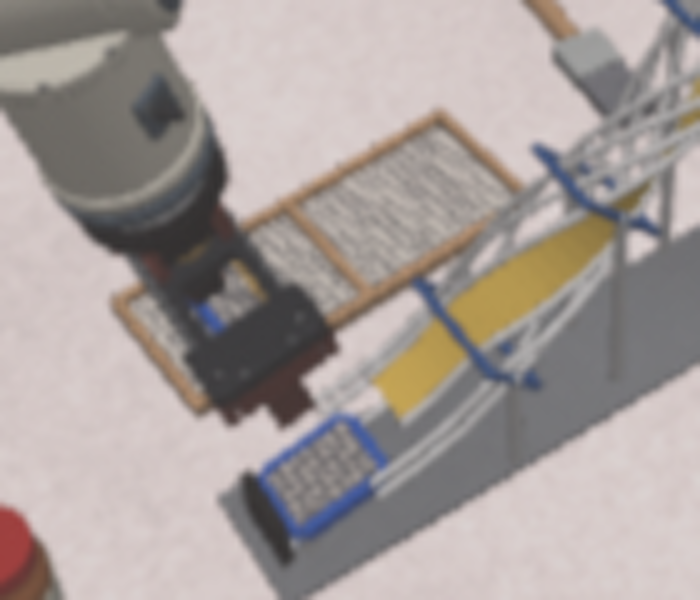

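The frame rests against the stop, mesh up, at (320,475), just like the first one. I'll grasp it the same way.

```bash
python3 -m inch '[[-1,-1,3,35,-0.016,0.003,0.006],[-1,-1,2,35,-0.016,0.003,0.006],[-1,0,0,0,0,0,0]]'; python3 - <<'E'
from plan import *
F=np.array([.586,-.2495,.038]);Rt=Rslope(12)
plan(F+Rt[:,2]*.005,Rt)
E
```

```text
t: 24.82
tool_pos: [0.5872, -0.2591, 0.1166]
eef_rot: [0.726, 0.679, 0.079, -0.071]
ft_force: [0.5, 0.6, 0.5]
gripper_width: 0.0879
t 24.82 pos [ 0.5872 -0.2591  0.1166] dist 0.0842 rv [ 0.003 -0.004  0.004] q [-0.57  0.28  1.21  0.19  1.74 -0.48] w 0.0879 F [0.5 0.6 0.5]
  [-3.7, -1.1, 41.9] [0.002, -0.002, 0.002]
  [-3.6, -1.0, 41.9] [0.002, -0.002, 0.002]
```

```bash
python3 -m inch '[[-1,-4,-1,25,0.002,-0.002,0.002],[-1,-3,-1,25,0.002,-0.002,0.002],[-1,0,0,0,0,0,0]]'; python3 - <<'E'
from plan import *
F=np.array([.586,-.2495,.038]);Rt=Rslope(12)
plan(F+Rt[:,2]*.005,Rt)
E
```

```text
t: 25.2
tool_pos: [0.588, -0.254, 0.072]
eef_rot: [0.727, 0.679, 0.078, -0.069]
ft_force: [-0.2, -0.7, -0.3]
gripper_width: 0.0878
t 25.2 pos [ 0.588 -0.254  0.072] dist 0.0393 rv [0.004 0.001 0.004] q [-0.56  0.29  1.28  0.19  1.66 -0.49] w 0.0878 F [-0.2 -0.7 -0.3]
  [-2.8, -2.5, 39.2] [0.004, 0.001, 0.004]
```

```bash
python3 -m inch '[[-1,-2,-2,15,0.004,0,0.004],[-1,-1,0,13,0,0,0],[-1,0,0,0,0,0,0]]'; python3 - <<'E'
from plan import *
F=np.array([.586,-.2495,.038]);Rt=Rslope(12)
plan(F+Rt[:,2]*.005,Rt)
E
```

```text
t: 25.58
tool_pos: [0.5881, -0.2514, 0.0469]
eef_rot: [0.728, 0.678, 0.077, -0.068]
ft_force: [0.3, -0.6, 0.4]
gripper_width: 0.0879
t 25.57 pos [ 0.5881 -0.2514  0.0469] dist 0.0142 rv [0.005 0.003 0.002] q [-0.56  0.3   1.32  0.18  1.61 -0.49] w 0.0879 F [ 0.3 -0.6  0.4]
  [-0.1, -2.3, 14.0] [0.005, 0.003, 0.002]
```

```bash
python3 -m inch '[[-1,0,-2,7,0.005,0.003,0.002],[-1,0,0,5,0,0,0],[-1,0,0,0,0,0,0]]'; python3 - <<'E'
from plan import *
F=np.array([.586,-.2495,.038]);Rt=Rslope(12)
plan(F+Rt[:,2]*.005,Rt)
E
```

```text
t: 25.95
tool_pos: [0.5864, -0.2489, 0.0351]
eef_rot: [0.728, 0.677, 0.077, -0.071]
ft_force: [0.5, -0.8, 0.1]
gripper_width: 0.0876
t 25.95 pos [ 0.5864 -0.2489  0.0351] dist 0.002 rv [ 0.     0.    -0.001] q [-0.56  0.31  1.33  0.19  1.6  -0.49] w 0.0876 F [ 0.5 -0.8  0.1]
  [-0.0, -0.4, 2.0] [0.0, 0.0, -0.001]
```

Same pose as the first grasp. Going about 1 mm lower, closing and lifting.

```bash
python3 -m inch '[[-1,0,0,1,0,0,0],[0.5,0,0,0,0,0,0],[1,0,0,0,0,0,0],[1,0,0,0,0,0,0],[1,0,0,0,0,0,0],[1,0,0,0,0,0,0],[1,0,0,0,0,0,0]]' 30 ; python3 -m inch '[[1,0,0,-15,0,0,0],[1,0,0,-30,0,0,0],[1,0,0,-40,0,0,0],[1,0,0,-40,0,0,0],[1,0,0,0,0,0,0]]'; python3 - <<'E'
from plan import *
plan([.418,-.074,.16],Rz(0))
E
```

```text
t: 26.82
tool_pos: [0.5868, -0.249, 0.0348]
eef_rot: [0.728, 0.677, 0.077, -0.07]
ft_force: [-0.1, -0.9, -0.8]
gripper_width: 0.0557
t: 27.45
tool_pos: [0.5838, -0.2735, 0.1602]
eef_rot: [0.727, 0.678, 0.077, -0.074]
ft_force: [-0.1, -0.0, -1.1]
gripper_width: 0.0554
t 27.45 pos [ 0.5838 -0.2735  0.1602] dist 0.2594 rv [-0.163 -0.17   1.494] q [-0.59  0.29  1.13  0.19  1.83 -0.48] w 0.0554 F [-0.1 -0.  -1.1]
  [18.3, -17.9, 4.1] [-0.016, -0.017, 0.149]
  [15.5, -20.5, 3.5] [-0.016, -0.017, 0.149]
  [12.3, -22.7, 2.9] [-0.016, -0.017, 0.149]
  [8.8, -24.3, 2.3] [-0.016, -0.017, 0.149]
  [5.1, -25.4, 1.8] [-0.016, -0.017, 0.149]
  [1.3, -25.9, 1.3] [-0.016, -0.017, 0.149]
  [-2.5, -25.8, 0.9] [-0.016, -0.017, 0.149]
  [-6.3, -25.2, 0.6] [-0.016, -0.017, 0.149]
  [-10.0, -23.9, 0.3] [-0.016, -0.017, 0.149]
  [-13.4, -22.2, 0.1] [-0.016, -0.017, 0.149]
```

I'll take the same route as before, over the right bay and away from the chute, then move sideways.

```bash
python3 -m inch '[[1,5,-17,-1,-0.016,-0.017,0.149],[1,3,-17,0,-0.016,-0.017,0.149],[1,0,-17,0,-0.016,-0.017,0.149],[1,-2,-17,0,-0.016,-0.017,0.149],[1,-5,-17,0,-0.016,-0.017,0.149],[1,-7,-16,0,-0.016,-0.017,0.149],[1,-10,-15,0,-0.016,-0.017,0.149],[1,-12,-13,0,-0.016,-0.017,0.149],[1,-13,-11,0,-0.016,-0.017,0.149],[1,-15,-9,0,-0.016,-0.017,0.149],[1,0,0,0,0,0,0]]'; python3 - <<'E'
from plan import *
plan([.418,-.074,.14],Rz(0))
E
```

```text
t: 28.82
tool_pos: [0.4133, -0.1987, 0.1485]
eef_rot: [1.0, -0.021, -0.013, -0.004]
ft_force: [1.6, -1.1, -0.8]
gripper_width: 0.0557
t 28.82 pos [ 0.4133 -0.1987  0.1485] dist 0.1251 rv [-0.008  0.025 -0.042] q [-0.52 -0.27  1.7  -0.01  1.74  1.09] w 0.0557 F [ 1.6 -1.1 -0.8]
  [-0.1, -41.6, 3.1] [-0.003, 0.008, -0.014]
  [0.4, -41.6, 3.0] [-0.003, 0.008, -0.014]
  [1.0, -41.6, 2.9] [-0.003, 0.008, -0.014]
```

```bash
python3 -m inch '[[1,0,-41,2,-0.003,0.008,-0.014],[1,1,-41,2,-0.003,0.008,-0.014],[1,1,-41,2,-0.003,0.008,-0.014],[1,0,0,0,0,0,0]]'; python3 - <<'E'
from plan import *
plan([.418,-.074,.05],Rz(0))
snap("scene","s16.png",(200,160,360,280),5)
E
```

```text
t: 29.32
tool_pos: [0.4191, -0.0729, 0.1394]
eef_rot: [1.0, 0.007, -0.001, -0.001]
ft_force: [0.7, -0.5, -1.5]
gripper_width: 0.0557
t 29.32 pos [ 0.4191 -0.0729  0.1394] dist 0.0894 rv [-0.002  0.003  0.014] q [-0.25 -0.39  1.81  0.    1.72  1.3 ] w 0.0557 F [ 0.7 -0.5 -1.5]
  [-0.4, 0.6, 44.7] [-0.001, 0.001, 0.007]
  [-0.5, 0.6, 44.7] [-0.001, 0.001, 0.007]
```

View pics/s16.png

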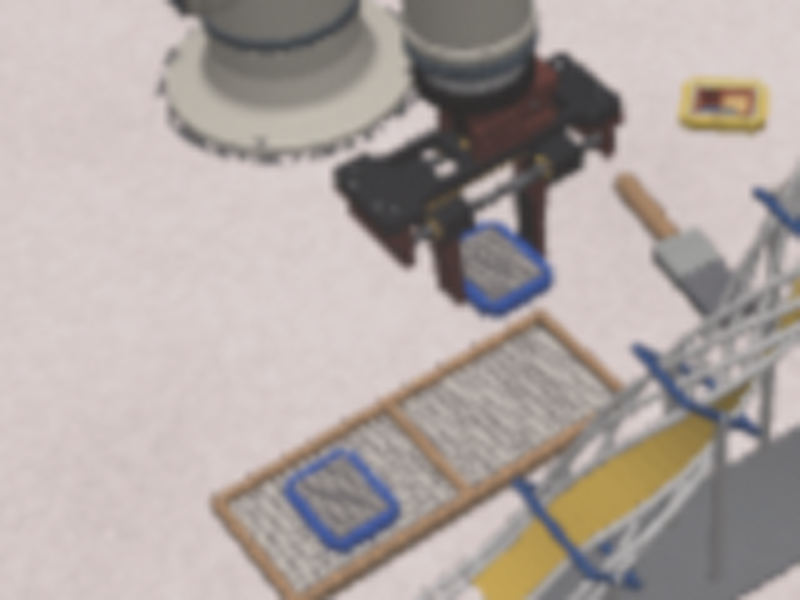

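The frame is held mesh up over the left bay, with the other one still in the right bay. Lowering it.

```bash
python3 -m inch '[[1,0,1,40,-0.001,0.001,0.007],[1,0,1,40,-0.001,0.001,0.007],[1,0,0,0,0,0,0]]'; python3 - <<'E'
from plan import *
plan([.418,-.074,.009],Rz(0))
E
```

```text
t: 29.75
tool_pos: [0.4198, -0.0792, 0.0575]
eef_rot: [1.0, 0.0, -0.0, 0.001]
ft_force: [0.1, -0.3, -1.2]
gripper_width: 0.0557
t 29.75 pos [ 0.4198 -0.0792  0.0575] dist 0.0488 rv [0.002 0.    0.   ] q [-0.26 -0.36  1.94 -0.    1.57  1.31] w 0.0557 F [ 0.1 -0.3 -1.2]
  [-0.9, -2.7, 24.2] [0.001, 0.0, 0.0]
  [-0.9, -2.6, 24.2] [0.001, 0.0, 0.0]
```

```bash
python3 -m inch '[[1,-1,-3,20,0,0,0],[1,-1,-2,18,0,0,0],[1,0,0,0,0,0,0]]'; python3 - <<'E'
from plan import *
plan([.418,-.074,.009],Rz(0))
E
```

```text
t: 30.12
tool_pos: [0.4201, -0.0769, 0.0223]
eef_rot: [1.0, -0.0, 0.002, 0.002]
ft_force: [-0.7, -0.5, -0.1]
gripper_width: 0.0556
t 30.12 pos [ 0.4201 -0.0769  0.0223] dist 0.0138 rv [ 0.004 -0.004 -0.   ] q [-0.26 -0.35  1.99 -0.    1.5   1.31] w 0.0556 F [-0.7 -0.5 -0.1]
  [-2.1, -2.9, 13.3] [0.004, -0.004, -0.0]
```

```bash
python3 -m inch '[[1,-2,-3,8,0.004,-0.004,0],[1,0,0,4,0,0,0],[1,0,0,0,0,0,0]]'; python3 -m inch '[[1,0,0,2,0,0,0],[1,0,0,0,0,0,0]]'
```

```text
t: 30.5
tool_pos: [0.4196, -0.0744, 0.0121]
eef_rot: [1.0, -0.0, 0.002, 0.0]
ft_force: [-0.1, -0.5, -1.0]
gripper_width: 0.0557
t: 30.75
tool_pos: [0.4199, -0.0744, 0.0106]
eef_rot: [1.0, 0.0, 0.002, 0.0]
ft_force: [0.2, -0.4, -1.2]
gripper_width: 0.0556
```

```bash
python3 -m inch '[[1,0,0,2,0,0,0],[1,0,0,0,0,0,0]]'; python3 -m inch '[[1,0,0,1,0,0,0],[0,0,0,0,0,0,0],[-0.7,0,0,0,0,0,0],[-0.7,0,0,0,0,0,0],[-0.7,0,0,0,0,0,0],[-0.7,0,0,-15,0,0,0],[-0.7,0,0,-40,0,0,0],[-0.7,0,0,-50,0,0,0],[-0.7,0,0,-50,0,0,0],[-0.7,0,0,-50,0,0,0],[-0.7,0,0,0,0,0,0]]'; python3 -m inch '[[-0.7,0,0,-40,0,0,0],[-0.7,0,0,-40,0,0,0],[-0.7,0,0,0,0,0,0],[-0.7,0,0,0,0,0,0]]'; python3 - <<'E'
from plan import *
from fit import rect
c=snap("scene","s17.png",(200,160,360,280),5)
for q in("turned_frame","album","jar","spray_bottle","brush"):
  for r in place_of(q,"scene")[:2]:print(q,r["conf"],w(c,r["point"]).round(4))
snap("top","t17.png")
E
```

```text
t: 31.0
tool_pos: [0.42, -0.0744, 0.0086]
eef_rot: [1.0, 0.0, 0.002, 0.001]
ft_force: [-0.4, 0.4, -0.5]
gripper_width: 0.0558
t: 32.38
tool_pos: [0.4186, -0.0741, 0.225]
eef_rot: [1.0, 0.0, 0.005, 0.001]
ft_force: [-0.7, -0.9, 0.4]
gripper_width: 0.0745
t: 32.88
tool_pos: [0.4166, -0.0736, 0.3052]
eef_rot: [1.0, 0.0, 0.003, 0.001]
ft_force: [0.7, 0.0, -0.4]
gripper_width: 0.0748
turned_frame 0.74 [ 0.4209 -0.0756  0.0095]
turned_frame 0.51 [ 0.4273 -0.2087  0.0092]
album 0.81 [4.906e-01 4.053e-01 1.000e-04]
jar 0.81 [ 0.5376 -0.4347 -0.0028]
jar 0.54 [0.6131 0.0988 0.2814]
spray_bottle 0.89 [0.656  0.25   0.0008]
brush 0.81 [ 0.3877  0.1149 -0.0033]
```

View pics/s17.png

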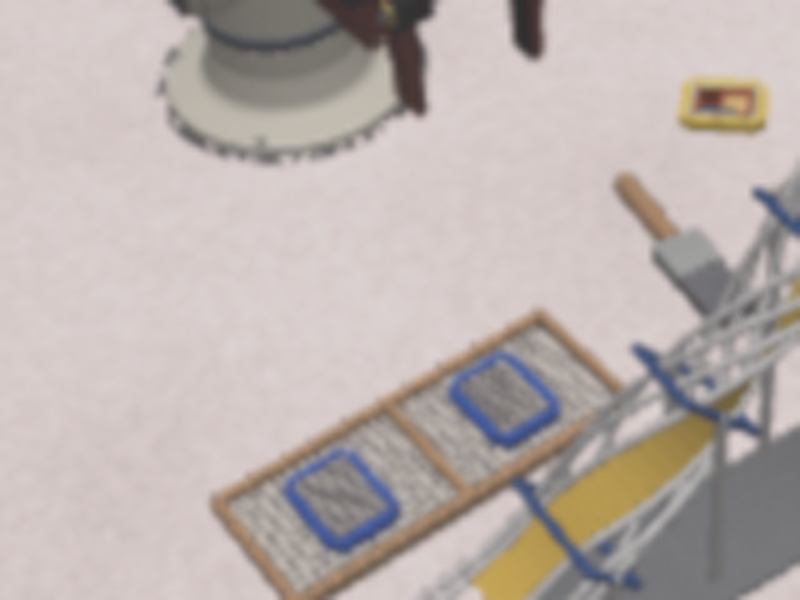

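View pics/t17.png

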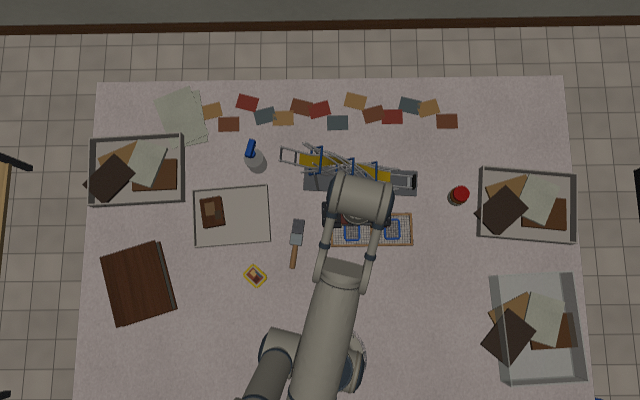

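Both frames lie flat, mesh up, one in each bay (scene crop (342,500) and (505,400)). The bystanders are in place and the gripper is clear, so I'm handing in.

```bash
python3 -c "
from plant import env
print(env.hand_in())"
```

```text
the job is handed in; nothing more can be done
None
```

Both frames are in the drying rack, picture-down, and the job was handed in at about 33 s of the 72 s allowed.

- **Turned frame:** I took it off the deck and laid it in the right bay.
- **Print frame:** I set it on the tongue and let it go. It slid through by itself and came to rest picture-down on the deck. I then laid it in the left bay.

**Last checks:**
- The pictures show both frames mesh up and flat. The scene camera put them at about (0.421, -0.076) and (0.427, -0.209), within about 10 mm of the bay centres.
- The album, jar, spray bottle and brush were within a few mm of where they started.
- The gripper was open and clear, about 0.3 m above the table.

**Limits:** The wrist force never showed a clear touch on the rack floor. Each frame was probably let go within about 1 mm of it. In the last top view the arm partly hid the rack, so flatness rests on the scene view.

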